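# Set out a filtering place on the laboratory bench

## Robot

A 7-joint arm with a two-finger parallel gripper is mounted at the origin on the work surface. World frame = base frame: x ahead of the robot, y to its left, z up, the work surface at z = 0. Lengths are in m, angles in rad, forces in N, time in s.
With the tool pointing down it reaches from about 0.425 to 0.875 m from the base axis. Payload 4.7 kg.
Tool frame: the origin (TCP) lies on the centre line of the jaws, within the pads' length; the fingertips stand ctrl.tcp_to_tips ahead of it and the grasp point (between the pads) lies 2 mm behind it (ctrl.tcp_to_tips is the distance from the TCP to the fingertips, in m); z points along the fingers, y is the line along which they close (so a half turn about z gives the same grasp; the last joint's range is limited). The gripper opens to 87 mm and grips with 3 to 60 N. Pads are 19 mm wide; open, the fingers measure 117 mm over their backs; the gripper's body (75 mm by 190 mm) begins 51 mm behind the grasp point.
Start: joints at [1.358, 0.321, -0.07, 1.45, 0.023, 1.371, -0.057], TCP at [0.146, -0.633, 0.24] pointing down, gripper open.
Joint ranges: [-2.86, 2.86], [-0.3, 2.09], [-1.38, 1.24], [0.06, 2.45], [-1.56, 4.7], [0.09, 2.05], [-2.69, 2.69]. Speed limits (rad/s): [2.57, 2.57, 3.14, 3.14, 3.14, 3.14, 3.14].

## Interface

Orientations are given as a rotation vector (axis times angle).
In Python, from bench import ctrl, optics, close_job gives the robot as it stands.
- The arm moves only by the shell command python3 -m inch 'ROWS' [OPENING] [FORCE]. ROWS is JSON, a list of rows, each a list of 2 entries, a list of its own where there are three numbers: the shift along the tool's x, y, z in mm, then the turn, a rotation vector about the tool's x, y, z in degrees. In form: [[[x, y, z], [ax, ay, az]], ...]. A call has exactly 10 rows; each row shifts and turns the commanded pose from where the row before left it, along the tool's axes as they then stand; what a row does not reach is not made up. A row lasts 1/10 s, in which the tool goes at most 50 mm and 8.59 degrees, less where a joint would pass 70% of its speed; a pose out of reach is approached as far as the arm can. A call is refused whole if a number of a shift passes 50 or a number of a turn 8.59, either way. A call with a gripper value outside its range is refused whole. OPENING is the closure, from 0 (fully open) to 1 (shut), set as the call begins (- or left out, the last holds). The fingers move at their own pace and stop on an object; FORCE is the grip in N (left out, the last holds). Time passes only in rows, so rows that do not move let the fingers close, or fill a call up. It gives the time, the measured TCP pose, the force and the opening at its end, in the units of the state.
- ctrl.get_state(): the state, without advancing time (a new reading comes with each control period).
- optics.get_image(name): name is "scene" or "top" or "wrist"; returns a dict with "image" (384x512x3 uint8, red, green, blue), "fx", "fy", "cx", "cy" (pixels), "dist" ([k1, k2, p1, p2, k3] as OpenCV has them; the pictures are not rectified), "R" (3x3) and "t" (3): a world point X has camera coordinates R X + t; the wrist camera has in their place "hand_eye" (4x4, takes a point from camera to tool coordinates, whose origin is the TCP and whose axes are the flange's). Camera axes: x right, y down, z forward; pixel columns grow to the right and rows downward; lengths in m; the calibration is good to about 2 mm. A picture is of the moment at which its call begins: read the wrist's pose just before it. There is no depth.
- close_job(): hands the job in, once; it reports no verdict.
The state is a dict: "time": time; "joint_positions": joint angles; "qd": joint speeds; "joint_torque": joint torques, N m; "position": TCP position; "tool_rot": TCP orientation; "ft_force": force on the tool from outside, world axes, zero at the start; "torque": the same for the moment, N m; "grip_width": opening from 0.0 (shut) to 1.0 (fully open).
Only numpy, scipy, OpenCV 4.12 (cv2) and the standard library are available. Lean on these libraries where they do the work, as an engineer would, in place of code of your own. Each camera call takes 0.05 s, during which the arm holds its last target. There are 200 camera calls.

## Task

Set out the filtering place: stand the round white cup in the middle of the stirrer's white plate and seat the porcelain funnel, stem down, in the cup's mouth. Stand the brown bottle on the cork mat that lies between the stirrer and the balance, the square bottle on the other cork mat, which lies beyond the stirrer as the robot sees it, and the low lidded jar in the middle of the balance's steel pan. Leave everything upright, centred on its place and let go.

Things in the scene. Friction and masses are not known exactly. Their poses are not given: they have to be found in the camera images.
- cup: Round open cup of plain white plastic standing alone on the bench (the stock cups are in a yellow basket or far off). 60 mm across at the rim, 58 mm at the foot, 80 mm high, wall 3 mm, about 60 g. Loose, starts upright. Origin: centre of its underside, z up along its axis.
- funnel: Loose white porcelain funnel, 85 mm high, 100 g, stem down in a fixed grey ring (64 mm wide, 50 high). Origin: centre of the stem's lower end, z up. Stem 14 mm across at z 0-30 mm, cone widening to 62 mm at z 30-50, straight round bowl 62 mm across, to be gripped outside, at z 50-85. Seated in the cup, the cone rests on the rim, its origin about 33 mm above the cup's origin.
- brown_bottle: Round brown glass bottle with paper label and black cap, body 50 mm across, 95 mm high, the straight body reaching to 54 mm, about 160 g. Loose, starts upright. Origin: centre of its underside.
- square_bottle: Square white plastic bottle with a round grey cap; body 44 x 44 mm and 58 mm high, 82 mm high with the cap, about 110 g. Loose, starts upright, turned any way. Origin: centre of its underside, x and y square to its sides.
- jar: Low round glass jar with an aluminium lid, 56 mm across, 45 mm high, about 120 g. Loose, starts upright. Origin: centre of its underside.
- stirrer: Magnetic stirrer, fixed to the bench: grey housing 105 x 105 mm and 48 mm high, with a round white plate 86 mm across in the middle, whose top is 55 mm above the bench. A small black knob is on the face towards the robot. Origin: centre of its underside, on the plate's axis; x points away from the robot, within 9 degrees. It and the balance may change sides.
- balance: Compact balance, fixed to the bench: flat grey housing 84 mm wide (y) and 120 mm deep (x), 18 mm high, with a square steel pan 70 x 70 mm whose top is 24 mm above the bench. Origin: on the bench under the centre of the pan; the housing reaches from 80 mm nearer the robot to 40 mm beyond it. x points away from the robot, within 9 degrees.
- mat_between: Round cork mat, 64 mm across and 4 mm thick, fixed to the bench between the stirrer and the balance. Origin: centre of its underside.
- mat_beyond: Round cork mat, 64 mm across and 4 mm thick, fixed to the bench beyond the stirrer (on the side away from the robot), about 10 cm from its centre. Origin: centre of its underside.

How it is judged:
By the outcome, as a careful person would: the job done as asked, in the order asked, and still so for the second after the job is handed in, with the robot touching nothing.
It also fails if it takes over 136 s, if anything falls off the work surface, if the arm or the gripper's body presses on something with over 40 N, if the wrist force passes 120 N, or if a joint passes its speed limit or range.

## Working session

There is one attempt and no reset: what is moved stays moved. The work goes in short steps, Python scripts to look and compute and a shell command to move; the robot and the scene stay as the last step left them, time stands still between calls to the robot, and variables do not carry over. Pictures are saved under pics/ and viewed, on a budget of 14 in all, crops included, one or two more only if the job needs it, and the job is handed in when it is done.

```bash
ls; mkdir -p pics
python3 - <<'E'
from bench import ctrl, optics
import cv2,numpy as np
print(ctrl.get_state(), ctrl.tcp_to_tips)
for n in ("scene","top"):
    d=optics.get_image(n); cv2.imwrite(f"pics/{n}0.png",cv2.resize(d["image"][:,:,::-1],(800,600),interpolation=cv2.INTER_CUBIC))
    np.savez(f"pics/{n}0.npz",**d)
    print(n,d["fx"],d["cx"],d["cy"],d["dist"],-np.array(d["R"]).T@d["t"],d["R"])
print(optics.get_image("wrist")["hand_eye"])
E
```

```text
pics
{'time': 0.0, 'joint_positions': array([ 1.35812136,  0.32182228, -0.07009618,  1.45170192,  0.02260985,
        1.37083065, -0.05691678]), 'qd': array([ 8.40347767e-04, -4.23771969e-05,  1.79604937e-03,  4.02640536e-04,
       -5.03563629e-04,  7.70751933e-06,  1.89882749e-04]), 'joint_torque': array([-6.69310903e-04, -4.91292465e+01, -4.04019020e-01, -3.12529635e+01,
       -6.40267530e-02,  4.36871743e-02,  1.70898452e-04]), 'position': array([ 0.1459761 , -0.63283569,  0.23844856]), 'tool_rot': array([-3.11947953e+00, -3.55276630e-01,  5.18567598e-04]), 'ft_force': array([-0.10008631,  0.56394556,  0.40043617]), 'torque': array([-0.04073965,  0.01392378, -0.00662779]), 'grip_width': 1.000140715797938} 0.017
scene 348.4947393906621 256.9093445389932 194.8930346366107 [-0.1007172  0.         0.         0.         0.       ] [1.04423922 0.34939162 0.59967248] [[-0.50346793  0.86400896 -0.00292705]
 [ 0.5797719   0.33532407 -0.74257816]
 [-0.64061267 -0.37556131 -0.66975302]]
top 412.84955984084803 257.27664197293706 193.84546331542504 [-0.04703502  0.          0.          0.          0.        ] [0.29128118 0.03519727 1.15962386] [[-0.01821547 -0.99982544  0.00415851]
 [-0.97414239  0.01681045 -0.22530872]
 [ 0.22519948 -0.00815509 -0.97427855]]
[[-3.66500521e-04 -9.58219705e-01 -2.86032973e-01  7.93213401e-02]
 [ 9.99999521e-01 -9.16337254e-05 -9.74346070e-04 -8.57754496e-04]
 [ 9.07427337e-04 -2.86033194e-01  9.58219280e-01 -1.44918537e-01]
 [ 0.00000000e+00  0.00000000e+00  0.00000000e+00  1.00000000e+00]]
```

View pics/scene0.png

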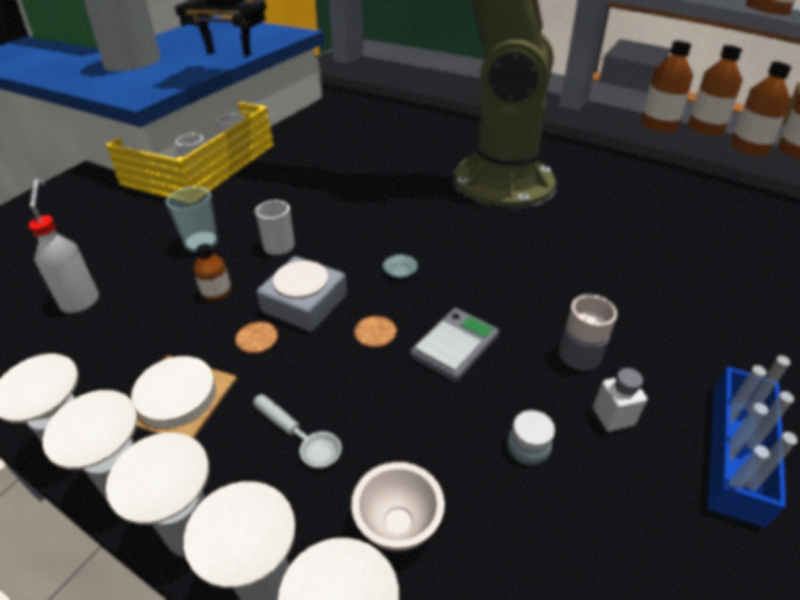

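View pics/top0.png

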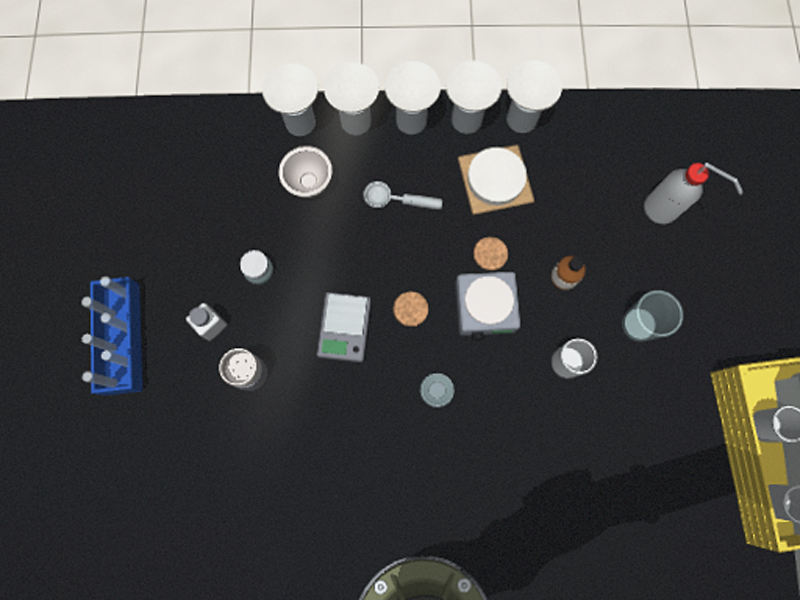

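The top view (800x600) shows cup rim (577,357), brown cap (575,264), square bottle cap (200,316), jar lid (255,266), funnel bowl in ring (239,368), plate (490,300), mats (411,309) and (491,253), pan (346,314). The scene view agrees on all of these.

```bash
cat > h.py <<'E'
import numpy as np, cv2
from bench import ctrl, optics
from scipy.spatial.transform import Rotation as Ro
def load(n): return dict(np.load(f"pics/{n}.npz",allow_pickle=True))
def K(d): return np.array([[d["fx"],0,d["cx"]],[0,d["fy"],d["cy"]],[0,0,1.]],float)
def wrist():
    s=ctrl.get_state(); d=optics.get_image("wrist")
    T=np.eye(4); T[:3,:3]=Ro.from_rotvec(s["tool_rot"]).as_matrix(); T[:3,3]=s["position"]
    C=T@np.array(d["hand_eye"]); d["R"]=C[:3,:3].T; d["t"]=-C[:3,:3].T@C[:3,3]; return d
def p2w(d,uv,z):
    x=cv2.undistortPoints(np.array(uv,float).reshape(-1,1,2),K(d),np.array(d["dist"],float)).reshape(-1,2)
    r=np.c_[x,np.ones(len(x))]@d["R"]; c=-d["R"].T@d["t"]
    return (c+r*((z-c[2])/r[:,2])[:,None])[:,:2]
def w2p(d,X): 
    return cv2.projectPoints(np.array(X,float).reshape(-1,1,3),cv2.Rodrigues(d["R"])[0],np.array(d["t"],float),K(d),np.array(d["dist"],float))[0].reshape(-1,2)
def rel(x,y,z):
    "shift in tool mm from present pose to world point"
    s=ctrl.get_state(); return np.round(Ro.from_rotvec(s["tool_rot"]).inv().apply(np.array([x,y,z])-s["position"])*1000,1)
E
python3 - <<'E'
from h import *
t=load("top0"); s=load("scene0"); k=.64
T={"cup":((577,357),.08,(274,212)),"brown":((575,264),.095,(205,251)),"square":((200,316),.082,(629,379)),"jar":((255,265),.045,(532,426)),"plate":((490,300),.055,(301,279)),"mb":((411,309),.004,(376,331)),"my":((491,253),.004,(257,337)),"pan":((346,314),.024,(452,345)),"funnel":((239,368),.095,(593,309))}
for n,(a,z,b) in T.items():
    print(n,p2w(t,np.array(a)*k,z).round(3),p2w(s,np.array(b)*k,z).round(3))
# crops
im=t["image"][:,:,::-1]
a=cv2.resize(im[130:270,330:470],(400,400),interpolation=cv2.INTER_CUBIC)
b=cv2.resize(im[140:280,100:240],(400,400),interpolation=cv2.INTER_CUBIC)
cv2.imwrite("pics/crop0.png",np.hstack([b,a]))
E
```

```text
cup [[ 0.442 -0.268]] [[ 0.448 -0.262]]
brown [[ 0.601 -0.274]] [[ 0.608 -0.266]]
square [[0.523 0.372]] [[0.527 0.376]]
jar [[0.624 0.289]] [[0.626 0.29 ]]
plate [[ 0.549 -0.129]] [[ 0.551 -0.124]]
mb [[0.547 0.009]] [[0.547 0.012]]
my [[ 0.652 -0.143]] [[ 0.651 -0.14 ]]
pan [[0.535 0.127]] [[0.533 0.135]]
funnel [[0.431 0.299]] [[0.437 0.301]]
```

View pics/crop0.png

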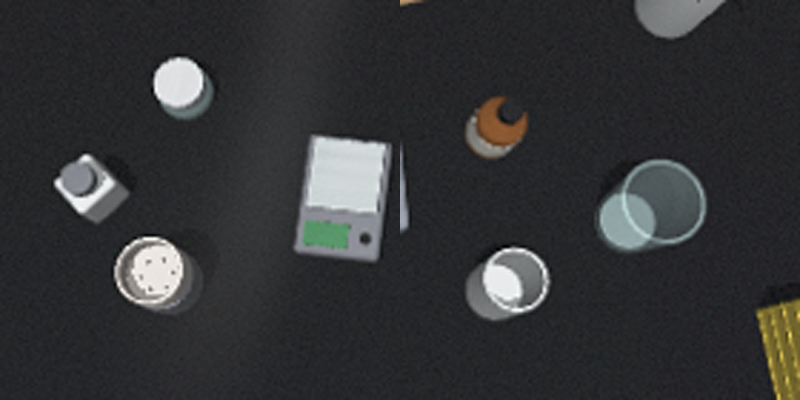

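Both views agree within several mm and everything is in reach. I'll travel to above the cup and turn the tool so its y lies along world x.

```bash
python3 -m inch '[[[37,-29,0],[0,0,0]],[[37,-29,0],[0,0,0]],[[37,-29,0],[0,0,0]],[[37,-29,0],[0,0,0]],[[37,-29,0],[0,0,0]],[[37,-29,0],[0,0,0]],[[37,-29,0],[0,0,0]],[[37,-29,0],[0,0,0]],[[37,-29,0],[0,0,0]],[[37,-29,0],[0,0,0]]]' 0
python3 -m inch '[[[0,0,0],[0,0,-7.7]],[[0,0,0],[0,0,-7.7]],[[0,0,0],[0,0,-7.7]],[[0,0,0],[0,0,-7.7]],[[0,0,0],[0,0,-7.7]],[[0,0,0],[0,0,-7.7]],[[0,0,0],[0,0,-7.7]],[[0,0,0],[0,0,-7.7]],[[0,0,0],[0,0,-7.7]],[[0,0,0],[0,0,-7.7]]]'
python3 - <<'E'
from h import *
d=wrist(); cv2.imwrite("pics/w1.png",d["image"][:,:,::-1]); np.savez("pics/w1.npz",**d)
print(Ro.from_rotvec(ctrl.get_state()["tool_rot"]).as_matrix().round(3))
print(w2p(d,[[.442,-.267,.08],[.442,-.267,0]]), rel(.442,-.267,.05))
E
```

```text
time: 1.15
position: [0.4422, -0.2659, 0.2395]
tool_rot: [3.121, 0.355, -0.0]
ft_force: [0.5, 0.8, 0.6]
grip_width: 1.002
time: 2.15
position: [0.4412, -0.2675, 0.2393]
tool_rot: [-2.215, -2.227, 0.0]
ft_force: [-0.4, 0.4, -0.1]
grip_width: 1.001
[[-0.01   1.    -0.001]
 [ 1.     0.01   0.   ]
 [ 0.    -0.001 -1.   ]]
[[257.82899894 173.82033786]
 [257.78993381 156.91223211]] [  0.4   0.9 189.3]
```

View pics/w1.png

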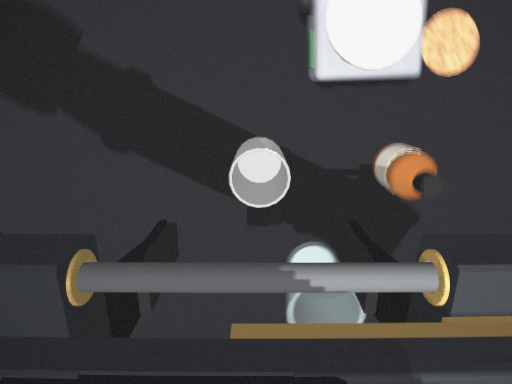

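The wrist view shows the cup rim centred at about (260,178), 4 px from the prediction. The plate is partly in view, the brown bottle is at (405,172), and the beaker behind is at (320,280).

Run:
```python
from h import *
d=load("w1"); d["t"]=d["t"].astype(float)
print(p2w(d,[[260,177.7],[229,178],[291,178],[260,207],[260,148]],.08), p2w(d,[450,42],.004),p2w(d,[426,184],.095))
c=p2w(d,[260,177.7],.08)[0]; print(c,rel(c[0],c[1],.05))
```

```text
[[ 0.44410635 -0.27083649]
 [ 0.41432134 -0.2712935 ]
 [ 0.47389385 -0.27097361]
 [ 0.44432941 -0.30078588]
 [ 0.44389289 -0.24203872]] [[ 0.64931464 -0.13815826]] [[ 0.59739476 -0.27191025]]
[ 0.44410635 -0.27083649] [ -3.4   3.  189.3]
```

```bash
python3 -m inch '[[[-3.4,3,9],[0,0,0]],[[0,0,30],[0,0,0]],[[0,0,30],[0,0,0]],[[0,0,30],[0,0,0]],[[0,0,30],[0,0,0]],[[0,0,25],[0,0,0]],[[0,0,20],[0,0,0]],[[0,0,10],[0,0,0]],[[0,0,5],[0,0,0]],[[0,0,0],[0,0,0]]]'
python3 -m inch '[[[0,0,0],[0,0,0]],[[0,0,0],[0,0,0]],[[0,0,0],[0,0,0]],[[0,0,0],[0,0,0]],[[0,0,0],[0,0,0]],[[0,0,0],[0,0,0]],[[0,0,0],[0,0,0]],[[0,0,0],[0,0,0]],[[0,0,0],[0,0,0]],[[0,0,0],[0,0,0]]]' 1 15
python3 -m inch '[[[0,0,-5],[0,0,0]],[[0,0,-10],[0,0,0]],[[0,0,-20],[0,0,0]],[[0,0,-30],[0,0,0]],[[0,0,-30],[0,0,0]],[[0,0,-30],[0,0,0]],[[0,0,-20],[0,0,0]],[[0,0,-5],[0,0,0]],[[0,0,0],[0,0,0]],[[0,0,0],[0,0,0]]]'
python3 -c "
from h import *
print(rel(.55,-.127,.2))"
```

```text
time: 3.2
position: [0.4444, -0.271, 0.0503]
tool_rot: [-2.222, -2.22, 0.0]
ft_force: [0.2, 0.2, 0.2]
grip_width: 1.003
time: 4.2
position: [0.4445, -0.2712, 0.0509]
tool_rot: [2.221, 2.221, -0.0]
ft_force: [-1.6, -0.5, 4.5]
grip_width: 0.692
time: 5.2
position: [0.4437, -0.2706, 0.1993]
tool_rot: [-2.22, -2.22, 0.001]
ft_force: [-0.2, 0.2, -1.6]
grip_width: 0.687
[143.6 106.3  -0.7]
```

```bash
python3 -m inch '[[[6,10,0],[0,0,0]],[[6,16,0],[0,0,0]],[[6,16,0],[0,0,0]],[[6,16,0],[0,0,0]],[[6,16,0],[0,0,0]],[[6,16,0],[0,0,0]],[[6,11,0],[0,0,0]],[[6,5,0],[0,0,0]],[[0,0,0],[0,0,0]],[[0,0,0],[0,0,0]]]'
python3 - <<'E'
from h import *
d=wrist(); cv2.imwrite("pics/w2.png",d["image"][:,:,::-1]); np.savez("pics/w2.npz",**d)
print(w2p(d,[[.55,-.127,.055]]))
E
```

```text
time: 6.2
position: [0.55, -0.223, 0.2003]
tool_rot: [-2.221, -2.221, 0.001]
ft_force: [-0.6, -0.3, -0.4]
grip_width: 0.69
[[256.99795741  67.35633205]]
```

View pics/w2.png

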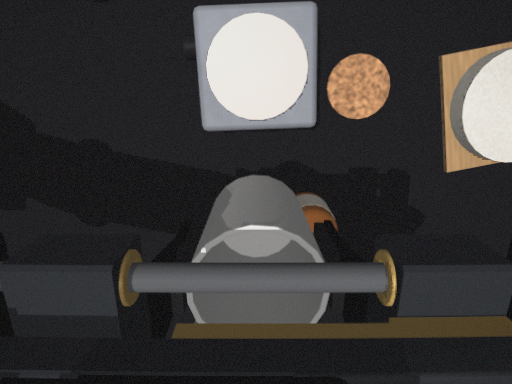

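The plate is at (257,66), mat_beyond at (358,86), and the cup hangs upright in the jaws. I'll fit both circles.

```bash
cat >> h.py <<'E'
def disc(d,uv,z,r,tol=40):
    "flood a blob from uv, fit ellipse in world plane z"
    im=cv2.medianBlur(d["image"].copy(),5); m=np.zeros((im.shape[0]+2,im.shape[1]+2),np.uint8)
    cv2.floodFill(im,m,tuple(int(v) for v in uv),0,(tol,)*3,(tol,)*3,4|cv2.FLOODFILL_MASK_ONLY|cv2.FLOODFILL_FIXED_RANGE|(255<<8))
    m=m[1:-1,1:-1]; m=cv2.morphologyEx(m,cv2.MORPH_CLOSE,np.ones((7,7)))
    c=max(cv2.findContours(m,cv2.RETR_EXTERNAL,cv2.CHAIN_APPROX_NONE)[0],key=len).reshape(-1,2)
    e=cv2.fitEllipse((p2w(d,c,z)*1e4).astype(np.float32))
    return np.round(np.array(e[0])/10,1),np.round(np.array(e[1])/10,1)
E
python3 - <<'E'
from h import *
d=load("w2")
print(disc(d,(257,66),.055,43),disc(d,(358,86),.004,32,70))
c=disc(d,(257,66),.055,43)[0]/1000
print(rel(c[0],c[1],.2),rel(c[0],c[1],.055+.0515))
E
```

```text
(array([ 549.7, -127.4]), array([84.1, 84.2])) (array([ 651. , -142.2]), array([61.8, 62. ]))
[96.1 -0.2  0.4] [96.1 -0.1 93.9]
```

```bash
python3 -m inch '[[[10,0,0],[0,0,0]],[[16,0,0],[0,0,0]],[[20,0,0],[0,0,0]],[[20,0,0],[0,0,0]],[[16,0,0],[0,0,0]],[[10,0,0],[0,0,0]],[[4,0,0],[0,0,0]],[[0,0,0],[0,0,0]],[[0,0,0],[0,0,0]],[[0,0,0],[0,0,0]]]'
python3 -m inch '[[[0,0,10],[0,0,0]],[[0,0,20],[0,0,0]],[[0,0,20],[0,0,0]],[[0,0,16],[0,0,0]],[[0,0,12],[0,0,0]],[[0,0,8],[0,0,0]],[[0,0,4],[0,0,0]],[[0,0,2],[0,0,0]],[[0,0,1],[0,0,0]],[[0,0,0],[0,0,0]]]'
python3 - <<'E'
from h import *
print(rel(.5497,-.1274,.1064))
E
```

```text
time: 7.25
position: [0.5504, -0.1281, 0.2004]
tool_rot: [2.223, 2.219, -0.001]
ft_force: [0.4, 0.3, -1.3]
grip_width: 0.688
time: 8.25
position: [0.5508, -0.1271, 0.108]
tool_rot: [2.221, 2.221, 0.0]
ft_force: [-0.6, 0.2, -0.1]
grip_width: 0.694
[-0.3 -1.1  1.6]
```

```bash
python3 -m inch '[[[0,-0.7,0],[0,0,0]],[[0,0,0.5],[0,0,0]],[[0,0,0.5],[0,0,0]],[[0,0,0.5],[0,0,0]],[[0,0,0.3],[0,0,0]],[[0,0,0],[0,0,0]],[[0,0,0],[0,0,0]],[[0,0,0],[0,0,0]],[[0,0,0],[0,0,0]],[[0,0,0],[0,0,0]]]'
python3 -m inch '[[[0,0,0],[0,0,0]],[[0,0,0],[0,0,0]],[[0,0,0],[0,0,0]],[[0,0,0],[0,0,0]],[[0,0,0],[0,0,0]],[[0,0,0],[0,0,0]],[[0,0,0],[0,0,0]],[[0,0,0],[0,0,0]],[[0,0,0],[0,0,0]],[[0,0,0],[0,0,0]]]' 0
python3 -m inch '[[[0,0,-5],[0,0,0]],[[0,0,-10],[0,0,0]],[[0,0,-20],[0,0,0]],[[0,0,-30],[0,0,0]],[[0,0,-30],[0,0,0]],[[0,0,-30],[0,0,0]],[[0,0,-20],[0,0,0]],[[0,0,-5],[0,0,0]],[[0,0,0],[0,0,0]],[[0,0,0],[0,0,0]]]'
python3 - <<'E'
from h import *
d=wrist(); cv2.imwrite("pics/w3.png",d["image"][:,:,::-1]); np.savez("pics/w3.npz",**d)
print(w2p(d,[[.5497,-.1274,.135],[.5497,-.1274,.055]]),rel(.434,.300,.26))
E
```

```text
time: 9.25
position: [0.5498, -0.1271, 0.1059]
tool_rot: [2.221, 2.221, -0.0]
ft_force: [-1.9, 0.7, 3.2]
grip_width: 0.691
time: 10.25
position: [0.5498, -0.127, 0.1057]
tool_rot: [2.221, 2.221, -0.0]
ft_force: [0.2, 0.2, 0.0]
grip_width: 0.996
time: 11.25
position: [0.5491, -0.127, 0.2547]
tool_rot: [-2.221, -2.22, 0.002]
ft_force: [-0.7, 0.3, -0.4]
grip_width: 0.999
[[257.74875277 186.71776957]
 [257.80520082 165.20701017]] [ 426.9 -115.    -5.2]
```

View pics/w3.png

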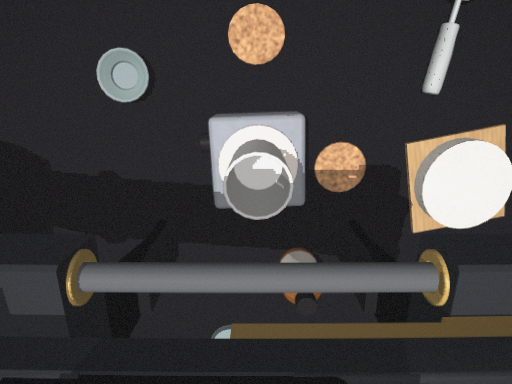

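The cup rim is centred at (258.5,185.5) against the predicted (257.7,186.7), so the cup is standing centred. mat_between is at (256,33). Next, the funnel.

```bash
python3 -m inch '[[[42,-12,0],[0,0,0]],[[45,-12,0],[0,0,0]],[[45,-12,0],[0,0,0]],[[45,-12,0],[0,0,0]],[[45,-12,0],[0,0,0]],[[45,-12,0],[0,0,0]],[[45,-12,0],[0,0,0]],[[45,-12,0],[0,0,0]],[[45,-12,0],[0,0,0]],[[25,-7,0],[0,0,0]]]'
python3 - <<'E'
from h import *
d=load("w3"); print(disc(d,(256,33),.004,32,70))
d=wrist(); cv2.imwrite("pics/w4.png",d["image"][:,:,::-1]); np.savez("pics/w4.npz",**d)
print(ctrl.get_state()["position"],w2p(d,[[.434,.300,.09]]))
E
```

```text
time: 12.3
position: [0.4321, 0.3038, 0.2549]
tool_rot: [-2.215, -2.225, 0.001]
ft_force: [0.3, -0.2, -0.1]
grip_width: 0.997
(array([547.7,  10.5]), array([61.6, 62.1]))
[0.43039293 0.30721663 0.25500698] [[259.21437065 176.74753858]]
```

View pics/w4.png

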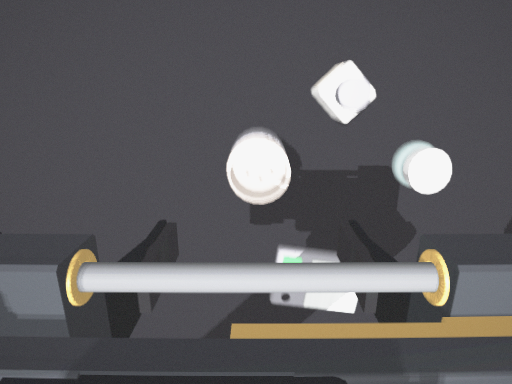

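Run:
```python
from h import *
d=wrist(); np.savez("pics/w5.npz",**d); o=load("w4")
print(cv2.phaseCorrelate(*[cv2.cvtColor(x["image"],cv2.COLOR_RGB2GRAY)[:230].astype(np.float32) for x in (o,d)]))
g=cv2.cvtColor(d["image"],cv2.COLOR_RGB2GRAY)
for r in (165,172,180): print(r,[ (i,int(g[r,i])) for i in list(range(220,234))+list(range(284,298))])
print([(i,int(g[i,259])) for i in range(196,210)])
s=ctrl.get_state()["position"]; print(s)
for z in (.085,.09,.095,.1): print(z,p2w(d,[[226.5,172],[291.5,172],[259,204]],z)*1000)
t=load("top0")
gt=cv2.cvtColor(t["image"],cv2.COLOR_RGB2GRAY)
```

```text
((1.383081886236198, 5.186183477137021), 0.5917792577296496)
165 [(220, 81), (221, 83), (222, 83), (223, 82), (224, 82), (225, 83), (226, 82), (227, 84), (228, 81), (229, 83), (230, 81), (231, 120), (232, 246), (233, 247), (284, 247), (285, 247), (286, 247), (287, 247), (288, 247), (289, 247), (290, 157), (291, 56), (292, 62), (293, 58), (294, 58), (295, 56), (296, 59), (297, 62)]
172 [(220, 81), (221, 80), (222, 81), (223, 81), (224, 80), (225, 84), (226, 84), (227, 83), (228, 83), (229, 156), (230, 247), (231, 247), (232, 247), (233, 237), (284, 247), (285, 247), (286, 247), (287, 230), (288, 246), (289, 247), (290, 247), (291, 247), (292, 144), (293, 61), (294, 61), (295, 62), (296, 57), (297, 56)]
180 [(220, 81), (221, 83), (222, 81), (223, 84), (224, 82), (225, 81), (226, 83), (227, 82), (228, 83), (229, 162), (230, 247), (231, 247), (232, 245), (233, 206), (284, 246), (285, 209), (286, 204), (287, 204), (288, 201), (289, 224), (290, 247), (291, 246), (292, 212), (293, 60), (294, 61), (295, 58), (296, 62), (297, 62)]
[(196, 228), (197, 214), (198, 212), (199, 213), (200, 214), (201, 213), (202, 214), (203, 213), (204, 213), (205, 229), (206, 246), (207, 247), (208, 227), (209, 77)]
[0.43154915 0.30446387 0.25481611]
0.085 [[399.81405673 307.12176187]
 [464.12717231 307.72659928]
 [432.31742621 273.86961572]]
0.09 [[400.30238185 308.37666597]
 [463.59540475 308.97190984]
 [432.29020409 275.65194366]]
0.095 [[400.79070697 309.63157007]
 [463.06363719 310.21722041]
 [432.26298197 277.43427161]]
0.1 [[401.27903208 310.88647417]
 [462.53186962 311.46253097]
 [432.23575984 279.21659956]]
```

```bash
python3 -c "
from h import *
print(rel(.434,.3025,.075))"
```

```text
[ -2.3   2.9 179.8]
```

```bash
python3 -m inch '[[[-2.3,2.8,9],[0,0,0]],[[0,0,28],[0,0,0]],[[0,0,30],[0,0,0]],[[0,0,30],[0,0,0]],[[0,0,28],[0,0,0]],[[0,0,22],[0,0,0]],[[0,0,18],[0,0,0]],[[0,0,10],[0,0,0]],[[0,0,5],[0,0,0]],[[0,0,0],[0,0,0]]]'
python3 -m inch '[[[0,0,0],[0,0,0]],[[0,0,0],[0,0,0]],[[0,0,0],[0,0,0]],[[0,0,0],[0,0,0]],[[0,0,0],[0,0,0]],[[0,0,0],[0,0,0]],[[0,0,0],[0,0,0]],[[0,0,0],[0,0,0]],[[0,0,0],[0,0,0]],[[0,0,0],[0,0,0]]]' 1 20
python3 -m inch '[[[0,0,-5],[0,0,0]],[[0,0,-10],[0,0,0]],[[0,0,-25],[0,0,0]],[[0,0,-35],[0,0,0]],[[0,0,-35],[0,0,0]],[[0,0,-35],[0,0,0]],[[0,0,-30],[0,0,0]],[[0,0,-5],[0,0,0]],[[0,0,0],[0,0,0]],[[0,0,0],[0,0,0]]]'
python3 - <<'E'
from h import *
d=optics.get_image("scene"); np.savez("pics/s2.npz",**d)
w=wrist(); np.savez("pics/w6.npz",**w)
s=ctrl.get_state()["position"]; print(s,rel(.5497,-.1274,.25)) 
q=w2p(d,[s])[0].astype(int); print(q)
a=d["image"][max(0,q[1]-75):q[1]+75,q[0]-75:q[0]+75,::-1]
cv2.imwrite("pics/c6.png",np.hstack([cv2.resize(a,(384,384)),cv2.resize(w["image"][:,:,::-1],(412,384))]))
E
```

```text
time: 13.4
position: [0.4378, 0.2967, 0.0751]
tool_rot: [-2.223, -2.22, 0.002]
ft_force: [-0.2, -0.2, -0.7]
grip_width: 1.001
time: 14.4
position: [0.4342, 0.2978, 0.0756]
tool_rot: [-2.218, -2.221, 0.009]
ft_force: [-8.4, -0.9, 6.4]
grip_width: 0.714
time: 15.4
position: [0.4373, 0.2971, 0.2548]
tool_rot: [-2.222, -2.221, 0.002]
ft_force: [-0.3, 0.1, -2.6]
grip_width: 0.712
[0.43700572 0.29706422 0.25423969] [-424.4  112.7    4.5]
[396 134]
```

View pics/c6.png

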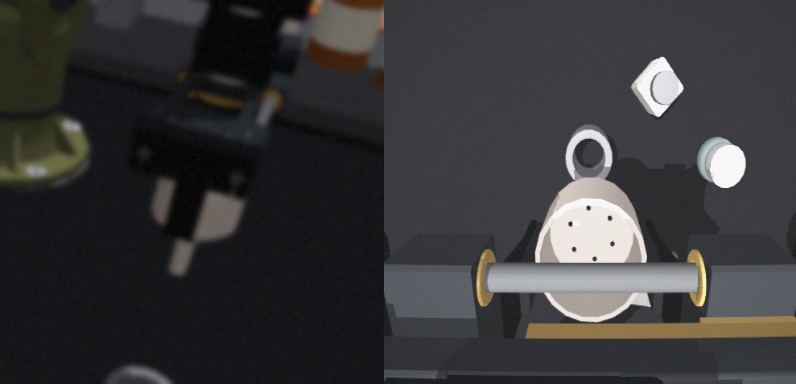

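Run:
```python
from h import *
w=load("w6"); s=ctrl.get_state(); T=Ro.from_rotvec(s["tool_rot"]); p=s["position"]
a=np.linspace(0,2*np.pi,73)
def circ(dx,zb,r,dy=0): # zb behind TCP (mm)
    X=np.c_[dx/1e3+r*np.cos(a),dy/1e3+r*np.sin(a),0*a-zb/1e3]; return w2p(w,T.apply(X)+p)
for dx in (0,3,6):
  for zb in (10,15,20):
    q=circ(dx,zb,.031); print(dx,zb,"L%.1f R%.1f top%.1f bot%.1f"%(q[:,0].min(),q[:,0].max(),q[:,1].min(),q[:,1].max()))
g=cv2.cvtColor(w["image"],cv2.COLOR_RGB2GRAY)
for r in (240,250,258): print(r,[(i,int(g[r,i])) for i in (184,186,188,190,192,194,196,198)],[(i,int(g[r,i])) for i in range(314,332,2)])
c=[int(g[i,256]) for i in range(170,335)]; print(c)
```

```text
0 10 L189.4 R323.1 top203.6 bot322.2
0 15 L187.2 R325.2 top207.6 bot329.3
0 20 L184.9 R327.5 top211.9 bot336.8
3 10 L189.0 R323.4 top197.1 bot317.1
3 15 L186.8 R325.6 top200.9 bot324.1
3 20 L184.4 R327.9 top205.0 bot331.5
6 10 L188.6 R323.8 top190.5 bot311.9
6 15 L186.4 R326.0 top194.1 bot318.8
6 20 L183.9 R328.3 top198.0 bot326.1
240 [(184, 44), (186, 47), (188, 47), (190, 60), (192, 230), (194, 233), (196, 231), (198, 160)] [(314, 153), (316, 216), (318, 232), (320, 233), (322, 161), (324, 49), (326, 45), (328, 44), (330, 40)]
250 [(184, 45), (186, 43), (188, 188), (190, 232), (192, 232), (194, 210), (196, 158), (198, 161)] [(314, 155), (316, 153), (318, 183), (320, 232), (322, 232), (324, 218), (326, 46), (328, 45), (330, 43)]
258 [(184, 47), (186, 40), (188, 225), (190, 232), (192, 232), (194, 163), (196, 159), (198, 158)] [(314, 155), (316, 153), (318, 152), (320, 205), (322, 231), (324, 231), (326, 164), (328, 39), (330, 46)]
[99, 97, 96, 98, 96, 96, 105, 147, 191, 191, 191, 192, 192, 191, 189, 191, 192, 191, 189, 190, 188, 190, 188, 189, 189, 189, 190, 190, 224, 247, 247, 247, 247, 247, 247, 243, 160, 107, 114, 149, 208, 235, 234, 234, 235, 234, 234, 234, 234, 235, 234, 234, 235, 234, 235, 234, 233, 234, 234, 233, 234, 233, 234, 233, 233, 233, 233, 233, 234, 233, 233, 234, 235, 233, 234, 233, 234, 233, 233, 233, 235, 233, 233, 233, 233, 232, 233, 233, 233, 234, 233, 233, 200, 82, 89, 102, 112, 120, 130, 137, 143, 146, 152, 157, 161, 167, 169, 172, 178, 179, 182, 186, 184, 184, 183, 180, 180, 181, 176, 173, 167, 156, 150, 158, 164, 164, 164, 164, 165, 166, 167, 164, 164, 165, 166, 165, 166, 165, 166, 165, 165, 164, 163, 165, 164, 165, 174, 224, 231, 231, 232, 197, 75, 82, 122, 121, 121, 123, 123, 123, 123, 121, 120, 122, 123]
```

The funnel is held upright. Its rim spans rows 198 to 321 and cols 187 to 326, which puts its axis 4.4 mm along tool +x of the TCP and its origin 70 mm below. I'll correct for that at the cup.

```bash
python3 -m inch '[[[-20,5,0],[0,0,0]],[[-40,11,0],[0,0,0]],[[-40,11,0],[0,0,0]],[[-40,11,0],[0,0,0]],[[-40,11,0],[0,0,0]],[[-40,11,0],[0,0,0]],[[-40,11,0],[0,0,0]],[[-40,11,0],[0,0,0]],[[-40,11,0],[0,0,0]],[[-40,11,0],[0,0,0]]]'
python3 -m inch '[[[-34,6,0],[0,0,0]],[[-14,3,0],[0,0,0]],[[0,0,0],[0,0,0]],[[0,0,0],[0,0,0]],[[0,0,0],[0,0,0]],[[0,0,0],[0,0,0]],[[0,0,0],[0,0,0]],[[0,0,0],[0,0,0]],[[0,0,0],[0,0,0]],[[0,0,0],[0,0,0]]]'
python3 -c "
from h import *
for i in range(3): print(rel(.550,-.1312,.160)); optics.get_image('wrist')"
```

```text
time: 16.5
position: [0.5412, -0.0839, 0.2544]
tool_rot: [-2.22, -2.22, 0.002]
ft_force: [0.7, 0.2, -1.0]
grip_width: 0.712
time: 17.5
position: [0.5505, -0.1302, 0.2558]
tool_rot: [2.221, 2.221, -0.0]
ft_force: [-0.2, 0.3, -0.7]
grip_width: 0.712
[-0.9 -0.5 95.8]
[-0.9 -0.5 95.8]
[-0.8 -0.5 95.7]
```

Now lower to just short of seating, then in small steps.

```bash
python3 -m inch '[[[-0.8,-0.5,5],[0,0,0]],[[0,0,15],[0,0,0]],[[0,0,20],[0,0,0]],[[0,0,20],[0,0,0]],[[0,0,14],[0,0,0]],[[0,0,10],[0,0,0]],[[0,0,6],[0,0,0]],[[0,0,3],[0,0,0]],[[0,0,0],[0,0,0]],[[0,0,0],[0,0,0]]]'
python3 -m inch '[[[0,0,1],[0,0,0]],[[0,0,1],[0,0,0]],[[0,0,0.7],[0,0,0]],[[0,0,0],[0,0,0]],[[0,0,0],[0,0,0]],[[0,0,0],[0,0,0]],[[0,0,0],[0,0,0]],[[0,0,0],[0,0,0]],[[0,0,0],[0,0,0]],[[0,0,0],[0,0,0]]]'
```

```text
time: 18.65
position: [0.5505, -0.1312, 0.1634]
tool_rot: [2.221, 2.221, 0.001]
ft_force: [0.4, 0.2, -0.7]
grip_width: 0.709
time: 19.65
position: [0.5501, -0.1311, 0.16]
tool_rot: [2.221, 2.221, -0.0]
ft_force: [0.0, -0.1, -1.2]
grip_width: 0.711
```

```bash
python3 -m inch '[[[0,0,1],[0,0,0]],[[0,0,0],[0,0,0]],[[0,0,0],[0,0,0]],[[0,0,0],[0,0,0]],[[0,0,0],[0,0,0]],[[0,0,0],[0,0,0]],[[0,0,0],[0,0,0]],[[0,0,0],[0,0,0]],[[0,0,0],[0,0,0]],[[0,0,0],[0,0,0]]]'
python3 -m inch '[[[0,0,1],[0,0,0]],[[0,0,0],[0,0,0]],[[0,0,0],[0,0,0]],[[0,0,0],[0,0,0]],[[0,0,0],[0,0,0]],[[0,0,0],[0,0,0]],[[0,0,0],[0,0,0]],[[0,0,0],[0,0,0]],[[0,0,0],[0,0,0]],[[0,0,0],[0,0,0]]]'
```

```text
time: 20.65
position: [0.5501, -0.1311, 0.1591]
tool_rot: [2.221, 2.221, -0.0]
ft_force: [0.6, 0.4, 0.2]
grip_width: 0.713
time: 21.65
position: [0.5501, -0.1311, 0.1581]
tool_rot: [2.221, 2.221, -0.0]
ft_force: [-0.6, -0.0, -0.4]
grip_width: 0.717
```

```bash
python3 -m inch '[[[0,0,1],[0,0,0]],[[0,0,0],[0,0,0]],[[0,0,0],[0,0,0]],[[0,0,0],[0,0,0]],[[0,0,0],[0,0,0]],[[0,0,0],[0,0,0]],[[0,0,0],[0,0,0]],[[0,0,0],[0,0,0]],[[0,0,0],[0,0,0]],[[0,0,0],[0,0,0]]]'
python3 -m inch '[[[0,0,0],[0,0,0]],[[0,0,0],[0,0,0]],[[0,0,0],[0,0,0]],[[0,0,0],[0,0,0]],[[0,0,0],[0,0,0]],[[0,0,0],[0,0,0]],[[0,0,0],[0,0,0]],[[0,0,0],[0,0,0]],[[0,0,0],[0,0,0]],[[0,0,0],[0,0,0]]]' 0
python3 -m inch '[[[0,0,-5],[0,0,0]],[[0,0,-10],[0,0,0]],[[0,0,-20],[0,0,0]],[[0,0,-25],[0,0,0]],[[0,0,-30],[0,0,0]],[[0,0,-20],[0,0,0]],[[0,0,-10],[0,0,0]],[[0,0,0],[0,0,0]],[[0,0,0],[0,0,0]],[[0,0,0],[0,0,0]]]'
python3 - <<'E'
from h import *
w=wrist(); np.savez("pics/w7.npz",**w); d=optics.get_image("scene"); np.savez("pics/s7.npz",**d)
q=w2p(d,[[.55,-.127,.1]])[0].astype(int)
a=d["image"][q[1]-60:q[1]+60,q[0]-60:q[0]+60,::-1]
cv2.imwrite("pics/c7.png",np.hstack([cv2.resize(a,(384,384),interpolation=cv2.INTER_CUBIC),cv2.resize(w["image"][:,:,::-1],(412,384))]))
print(w2p(w,[[.55,-.127,.173]])*[412/512,1]+[384,0], ctrl.get_state()["position"],rel(.604,-.271,.27))
E
```

```text
time: 22.65
position: [0.5503, -0.1312, 0.1573]
tool_rot: [2.221, 2.221, 0.0]
ft_force: [0.1, -0.6, 5.4]
grip_width: 0.717
time: 23.65
position: [0.5501, -0.1311, 0.157]
tool_rot: [2.222, 2.221, -0.0]
ft_force: [0.4, 0.2, 0.2]
grip_width: 1.003
time: 24.65
position: [0.5494, -0.1311, 0.2756]
tool_rot: [-2.22, -2.22, 0.002]
ft_force: [0.7, -0.3, -0.3]
grip_width: 0.998
[[591.54660158 187.56377469]] [ 0.54948762 -0.13104671  0.27580871] [-140.    54.5    5.6]
```

View pics/c7.png

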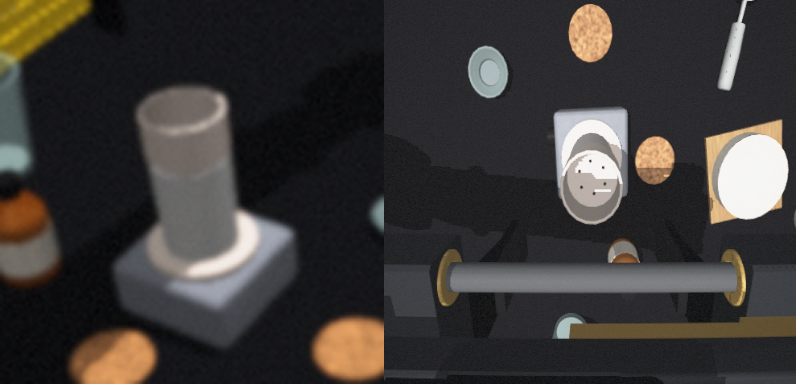

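The funnel is seated level in the cup, with its rim centred at (591,187) against the predicted (591.5,187.6). Next, the brown bottle.

```bash
python3 -m inch '[[[-20,8,0],[0,0,0]],[[-35,13,0],[0,0,0]],[[-35,13,0],[0,0,0]],[[-30,12,0],[0,0,0]],[[-20,7,10],[0,0,0]],[[0,0,20],[0,0,0]],[[0,0,10],[0,0,0]],[[0,0,0],[0,0,0]],[[0,0,0],[0,0,0]],[[0,0,0],[0,0,0]]]'
python3 - <<'E'
from h import *
w=wrist(); np.savez("pics/w8.npz",**w); cv2.imwrite("pics/w8.png",w["image"][:,:,::-1])
print(w2p(w,[[.602,-.271,.095]]), ctrl.get_state()["position"])
E
```

```text
time: 25.75
position: [0.6036, -0.2708, 0.2383]
tool_rot: [2.219, 2.221, 0.001]
ft_force: [-0.4, -0.5, 1.0]
grip_width: 0.995
[[254.85292832 178.84964725]] [ 0.60362913 -0.27082782  0.23839887]
```

View pics/w8.png

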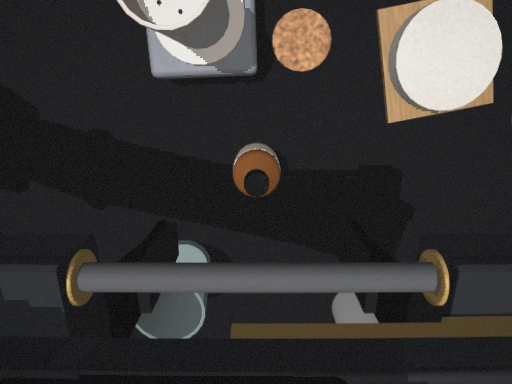

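Run:
```python
from h import *
w=load("w8"); a=np.linspace(0,6.28,60)
print(p2w(w,[[257,184]],.095))
for y in (-.271,-.276):
  for z in (0.0,.054):
    q=w2p(w,np.c_[.604+.025*np.cos(a),y+.025*np.sin(a),0*a+z]); print(y,z,q.min(0).round(1),q.max(0).round(1))
g=cv2.cvtColor(w["image"],cv2.COLOR_RGB2GRAY)
print([(i,int(g[i,257])) for i in range(136,206,2)])
print([(i,int(g[166,i])) for i in range(226,290,2)])
print(rel(.604,-.274,.045))
```

```text
[[ 0.6039565  -0.27589116]]
-0.271 0.0 [236.  136.4] [278.  177.8]
-0.271 0.054 [232.8 144.1] [281.3 191.3]
-0.276 0.0 [236.1 140.7] [278.  181.7]
-0.276 0.054 [232.9 149. ] [281.2 195.8]
[(136, 39), (138, 32), (140, 36), (142, 51), (144, 119), (146, 116), (148, 133), (150, 61), (152, 78), (154, 90), (156, 95), (158, 96), (160, 91), (162, 93), (164, 94), (166, 95), (168, 86), (170, 24), (172, 15), (174, 34), (176, 34), (178, 34), (180, 23), (182, 29), (184, 36), (186, 31), (188, 31), (190, 27), (192, 33), (194, 29), (196, 32), (198, 20), (200, 24), (202, 30), (204, 21)]
[(226, 30), (228, 19), (230, 22), (232, 39), (234, 81), (236, 92), (238, 99), (240, 96), (242, 95), (244, 99), (246, 98), (248, 98), (250, 98), (252, 96), (254, 94), (256, 94), (258, 96), (260, 94), (262, 91), (264, 89), (266, 89), (268, 88), (270, 85), (272, 86), (274, 87), (276, 80), (278, 79), (280, 37), (282, 23), (284, 25), (286, 22), (288, 37)]
[ -3.    0.  193.4]
```

```bash
python3 -m inch '[[[-5.5,0,9],[0,0,0]],[[0,0,30],[0,0,0]],[[0,0,30],[0,0,0]],[[0,0,30],[0,0,0]],[[0,0,30],[0,0,0]],[[0,0,28],[0,0,0]],[[0,0,20],[0,0,0]],[[0,0,10],[0,0,0]],[[0,0,5],[0,0,0]],[[0,0,0],[0,0,0]]]'
python3 -m inch '[[[0,0,0],[0,0,0]],[[0,0,0],[0,0,0]],[[0,0,0],[0,0,0]],[[0,0,0],[0,0,0]],[[0,0,0],[0,0,0]],[[0,0,0],[0,0,0]],[[0,0,0],[0,0,0]],[[0,0,0],[0,0,0]],[[0,0,0],[0,0,0]],[[0,0,0],[0,0,0]]]' 1 20
python3 -m inch '[[[0,0,-5],[0,0,0]],[[0,0,-20],[0,0,0]],[[0,0,-40],[0,0,0]],[[0,0,-45],[0,0,0]],[[0,0,-45],[0,0,0]],[[0,0,-45],[0,0,0]],[[0,0,-40],[0,0,0]],[[0,0,-20],[0,0,0]],[[0,0,0],[0,0,0]],[[0,0,0],[0,0,0]]]'
python3 - <<'E'
from h import *
w=wrist(); np.savez("pics/w9.npz",**w); cv2.imwrite("pics/w9.png",w["image"][:,:,::-1])
s=ctrl.get_state()
for dx in (0,3): print(dx, w2p(w,[s["position"]+np.array([0,dx/1e3,.050])]))
print(rel(.5477,.0105,.3))
E
```

```text
time: 26.8
position: [0.6031, -0.2768, 0.0451]
tool_rot: [2.221, 2.221, -0.0]
ft_force: [-0.1, 0.8, 1.4]
grip_width: 1.002
time: 27.8
position: [0.603, -0.2767, 0.0452]
tool_rot: [2.221, 2.221, -0.0]
ft_force: [-0.0, 0.4, 2.7]
grip_width: 0.565
time: 28.8
position: [0.6027, -0.2765, 0.3039]
tool_rot: [-2.221, -2.221, 0.001]
ft_force: [0.3, -0.1, -2.9]
grip_width: 0.564
0 [[254.45518934 324.23181143]]
3 [[254.42960408 317.08494159]]
[286.9 -54.5   3.2]
```

View pics/w9.png

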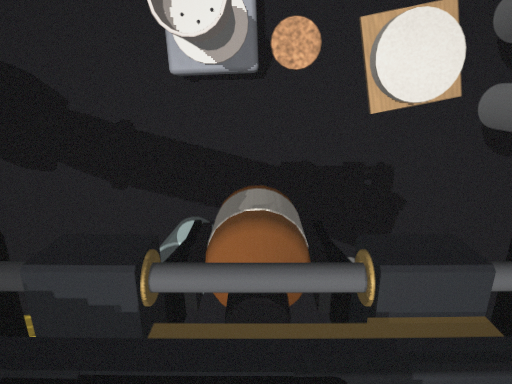

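```bash
python3 - <<'E'
from h import *
w=load("w9"); s=ctrl.get_state()["position"]; a=np.linspace(0,6.28,60)
for dx in (-3,0,3):
  for z in (-.045,.009):
    q=w2p(w,s+np.c_[.025*np.cos(a),dx/1e3+.025*np.sin(a),0*a+z]); print(dx,z,q.min(0).round(1),q.max(0).round(1))
E
python3 -m inch '[[[15,-3,0],[0,0,0]],[[32,-6,0],[0,0,0]],[[35,-7,0],[0,0,0]],[[35,-7,0],[0,0,0]],[[35,-7,0],[0,0,0]],[[35,-7,0],[0,0,0]],[[35,-7,0],[0,0,0]],[[32,-6,0],[0,0,0]],[[22,-3,0],[0,0,0]],[[11,-1.5,0],[0,0,0]]]'
python3 -m inch '[[[0,0,10],[0,0,0]],[[0,0,30],[0,0,0]],[[0,0,40],[0,0,0]],[[0,0,40],[0,0,0]],[[0,0,40],[0,0,0]],[[0,0,30],[0,0,0]],[[0,0,20],[0,0,0]],[[0,0,10],[0,0,0]],[[0,0,0],[0,0,0]],[[0,0,0],[0,0,0]]]'
python3 -c "
from h import *
print(rel(.5477,.0105,.0495))"
```

```text
-3 -0.045 [216.3 186.3] [295.6 259.7]
-3 0.009 [202.4 220.9] [308.2 314.3]
0 -0.045 [216.1 181.6] [295.8 255.6]
0 0.009 [202.1 214.7] [308.5 309.2]
3 -0.045 [215.9 176.8] [296.  251.5]
3 0.009 [201.8 208.4] [308.8 304. ]
time: 29.85
position: [0.5468, 0.0144, 0.3038]
tool_rot: [-2.215, -2.225, 0.002]
ft_force: [-0.8, 0.9, -1.8]
grip_width: 0.562
time: 30.85
position: [0.5491, 0.0098, 0.0855]
tool_rot: [2.222, 2.22, 0.001]
ft_force: [-0.7, 0.2, -2.2]
grip_width: 0.562
[ 0.7 -1.4 36. ]
```

```bash
python3 -m inch '[[[2.8,-1.2,5],[0,0,0]],[[0,0,10],[0,0,0]],[[0,0,10],[0,0,0]],[[0,0,5],[0,0,0]],[[0,0,3],[0,0,0]],[[0,0,2],[0,0,0]],[[0,0,1],[0,0,0]],[[0,0,0],[0,0,0]],[[0,0,0],[0,0,0]],[[0,0,0],[0,0,0]]]'
python3 -m inch '[[[0,0,0.5],[0,0,0]],[[0,0,0],[0,0,0]],[[0,0,0],[0,0,0]],[[0,0,0],[0,0,0]],[[0,0,0],[0,0,0]],[[0,0,0],[0,0,0]],[[0,0,0],[0,0,0]],[[0,0,0],[0,0,0]],[[0,0,0],[0,0,0]],[[0,0,0],[0,0,0]]]'
```

```text
time: 31.85
position: [0.5476, 0.0132, 0.0492]
tool_rot: [2.221, 2.221, 0.0]
ft_force: [-0.9, -0.6, -2.3]
grip_width: 0.564
time: 32.85
position: [0.5476, 0.0132, 0.0492]
tool_rot: [2.221, 2.221, 0.0]
ft_force: [-1.7, 0.2, 5.9]
grip_width: 0.562
```

```bash
python3 -m inch '[[[0,0,0],[0,0,0]],[[0,0,0],[0,0,0]],[[0,0,0],[0,0,0]],[[0,0,0],[0,0,0]],[[0,0,0],[0,0,0]],[[0,0,0],[0,0,0]],[[0,0,0],[0,0,0]],[[0,0,0],[0,0,0]],[[0,0,0],[0,0,0]],[[0,0,0],[0,0,0]]]' 0
python3 -m inch '[[[0,0,-5],[0,0,0]],[[0,0,-20],[0,0,0]],[[0,0,-35],[0,0,0]],[[0,0,-40],[0,0,0]],[[0,0,-40],[0,0,0]],[[0,0,-35],[0,0,0]],[[0,0,-20],[0,0,0]],[[0,0,-5],[0,0,0]],[[0,0,0],[0,0,0]],[[0,0,0],[0,0,0]]]'
python3 - <<'E'
from h import *
w=wrist(); np.savez("pics/w10.npz",**w); cv2.imwrite("pics/w10.png",w["image"][:,:,::-1])
a=np.linspace(0,6.28,60)
for n,z,r in (("base",.004,.025),("shoulder",.058,.025),("mat",.004,.032)):
    q=w2p(w,np.c_[.5477+r*np.cos(a),.0105+r*np.sin(a),0*a+z]); print(n,q.min(0).round(1),q.max(0).round(1))
print(w2p(w,[[.5477,.0105,.099]]),rel(.525,.374,.25))
E
```

```text
time: 33.85
position: [0.5474, 0.0132, 0.0485]
tool_rot: [2.221, 2.221, -0.0]
ft_force: [0.3, 0.3, -0.6]
grip_width: 0.999
time: 34.85
position: [0.5466, 0.0131, 0.2471]
tool_rot: [-2.22, -2.22, 0.003]
ft_force: [-1.3, -0.3, -0.5]
grip_width: 1.002
base [237.7 138. ] [279.2 178.7]
shoulder [234.6 145.8] [282.4 192.2]
mat [231.9 132.1] [285.  184.2]
[[258.50466451 180.01992619]] [361.  -21.5  -3.1]
```

View pics/w10.png

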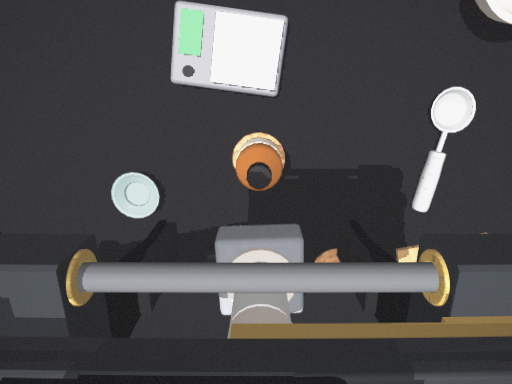

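The bottle base sits concentric with the mat: the 6 px gap at the top edge is as predicted, and the body spans cols 235 to 283. The pan is visible at (247,50). Next, the square bottle, which is turned about 45°.

```bash
python3 -m inch '[[[30,-2,0],[0,0,0]],[[40,-2,0],[0,0,0]],[[40,-2,0],[0,0,0]],[[40,-2,0],[0,0,0]],[[40,-2,0],[0,0,0]],[[40,-2,0],[0,0,0]],[[40,-2,0],[0,0,0]],[[40,-2,0],[0,0,0]],[[30,-2,0],[0,0,0]],[[21,-3,0],[0,0,0]]]'
python3 -m inch '[[[0,0,0],[0,0,5]],[[0,0,0],[0,0,5]],[[0,0,0],[0,0,5]],[[0,0,0],[0,0,5]],[[0,0,0],[0,0,5]],[[0,0,0],[0,0,5]],[[0,0,0],[0,0,5]],[[0,0,0],[0,0,5]],[[0,0,0],[0,0,5]],[[0,0,0],[0,0,0]]]'
python3 - <<'E'
from h import *
w=wrist(); np.savez("pics/w11.npz",**w); cv2.imwrite("pics/w11.png",w["image"][:,:,::-1])
print(w2p(w,[[.525,.374,.082],[.525,.374,0.058]]),ctrl.get_state()["position"])
E
```

```text
time: 35.9
position: [0.5247, 0.3767, 0.2464]
tool_rot: [-2.217, -2.223, 0.004]
ft_force: [0.1, -0.3, 0.3]
grip_width: 1.003
time: 36.9
position: [0.5259, 0.3738, 0.2467]
tool_rot: [2.902, 1.202, -0.004]
ft_force: [0.2, 0.1, 0.6]
grip_width: 0.998
[[257.26936156 172.77556712]
 [257.30463835 166.98040926]] [0.5259039  0.3738773  0.24695523]
```

View pics/w11.png

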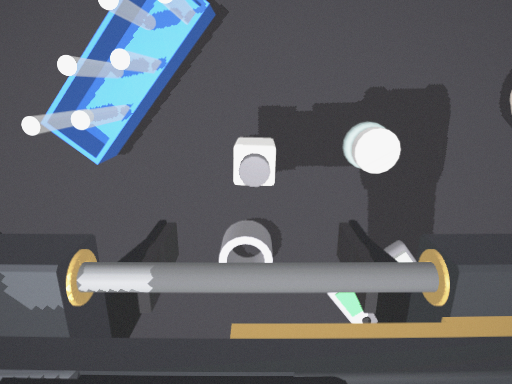

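Run:
```python
from h import *
w=load("w11")
c=p2w(w,[[254.5,171]],.082)[0]; b=p2w(w,[[233.5,180],[275.5,180],[254.5,185.7]],.058)
R=Ro.from_rotvec(ctrl.get_state()["tool_rot"])
mid=(b[0]+b[1])/2
print(c,np.linalg.norm(b[0]-b[1]),R.inv().apply(np.r_[b[2]-c,0])*1000)
print(rel(*c,.035))
# jar, pan
print(disc(w,(377,151),.045,28,40), disc(w,(254,172),.082,0,40))
d=load("w10")
m=(cv2.medianBlur(d["image"],3).min(2)>185).astype(np.uint8); m[110:]=0;m[:,300:]=0
ct=max(cv2.findContours(m,0,1)[0],key=cv2.contourArea).reshape(-1,2)
r=cv2.minAreaRect((p2w(d,ct,.024)*1e4).astype(np.float32)); print(np.array(r[0])/10,np.array(r[1])/10,r[2])
```

```text
[0.52435778 0.37716323] 0.04435530492202719 [-22.19302325  -0.34118477   0.05432208]
[  1.8  -3.3 212. ]
(array([624.2, 299. ]), array([49.1, 60.4])) (array([524.2, 377.7]), array([30.6, 34.3]))
[514.38085938 131.68929443] [ 77.32978516 112.19318848] 82.46887969970703
```

```bash
python3 -m inch '[[[1.8,-3.3,10],[0,0,0]],[[0,0,30],[0,0,0]],[[0,0,35],[0,0,0]],[[0,0,35],[0,0,0]],[[0,0,35],[0,0,0]],[[0,0,30],[0,0,0]],[[0,0,20],[0,0,0]],[[0,0,12],[0,0,0]],[[0,0,5],[0,0,0]],[[0,0,0],[0,0,0]]]'
python3 -m inch '[[[0,0,0],[0,0,0]],[[0,0,0],[0,0,0]],[[0,0,0],[0,0,0]],[[0,0,0],[0,0,0]],[[0,0,0],[0,0,0]],[[0,0,0],[0,0,0]],[[0,0,0],[0,0,0]],[[0,0,0],[0,0,0]],[[0,0,0],[0,0,0]],[[0,0,0],[0,0,0]]]' 1 20
python3 -m inch '[[[0,0,-5],[0,0,0]],[[0,0,-20],[0,0,0]],[[0,0,-40],[0,0,0]],[[0,0,-45],[0,0,0]],[[0,0,-45],[0,0,0]],[[0,0,-40],[0,0,0]],[[0,0,-25],[0,0,0]],[[0,0,-10],[0,0,0]],[[0,0,0],[0,0,0]],[[0,0,0],[0,0,0]]]'
python3 -m inch '[[[0,0,0],[0,0,5]],[[0,0,0],[0,0,5]],[[0,0,0],[0,0,5]],[[0,0,0],[0,0,5]],[[0,0,0],[0,0,5]],[[0,0,0],[0,0,5]],[[0,0,0],[0,0,5]],[[0,0,0],[0,0,5]],[[0,0,0],[0,0,5]],[[0,0,0],[0,0,0]]]'
python3 - <<'E'
from h import *
w=wrist(); np.savez("pics/w12.npz",**w); s=ctrl.get_state(); R=Ro.from_rotvec(s["tool_rot"])
print(R.as_matrix().round(3), rel(.651,-.1422,.26))
for dx in (-3,0,3): print(dx, w2p(w,R.apply([[dx/1e3,0,-.047]])+s["position"]),w2p(w,R.apply([[dx/1e3-.022,0,-.023],[dx/1e3+.022,0,-.023],[dx/1e3+.022,0,.035]])+s["position"])[:,1].round(1))
g=cv2.cvtColor(w["image"],cv2.COLOR_RGB2GRAY)
print(g[160:350:2,254].tolist()); print(g[160:350:2,222].tolist())
E
```

```text
time: 37.95
position: [0.5251, 0.3779, 0.0361]
tool_rot: [-2.902, -1.203, 0.001]
ft_force: [0.1, 0.8, 0.8]
grip_width: 1.0
time: 38.95
position: [0.5253, 0.3778, 0.0366]
tool_rot: [2.902, 1.202, -0.0]
ft_force: [-0.7, -0.2, 1.3]
grip_width: 0.508
time: 39.95
position: [0.5248, 0.3772, 0.2646]
tool_rot: [2.902, 1.202, -0.004]
ft_force: [0.5, -0.2, -2.6]
grip_width: 0.506
time: 40.95
position: [0.5247, 0.377, 0.2639]
tool_rot: [3.139, -0.001, -0.005]
ft_force: [0.3, 0.4, -1.5]
grip_width: 0.504
[[ 1.     0.002 -0.003]
 [ 0.002 -1.    -0.002]
 [-0.003  0.002 -1.   ]] [125.3 519.6   5. ]
-3 [[259.97661191 326.86251458]] [330.2 241.1 195.8]
0 [[259.97579728 319.88520711]] [324.6 234.3 190.9]
3 [[259.97490609 312.79425255]] [319.  227.5 185.9]
[73, 74, 76, 72, 72, 71, 75, 74, 72, 72, 75, 75, 76, 74, 75, 74, 77, 75, 144, 194, 194, 196, 196, 196, 198, 196, 197, 197, 196, 197, 198, 200, 199, 198, 198, 199, 198, 208, 226, 238, 242, 243, 244, 245, 245, 245, 245, 245, 245, 195, 168, 107, 96, 104, 110, 119, 121, 129, 130, 129, 134, 134, 136, 137, 132, 129, 131, 166, 162, 165, 164, 164, 164, 163, 165, 163, 165, 165, 163, 162, 161, 162, 143, 144, 142, 142, 141, 143, 142, 116, 57, 56, 60, 60, 56]
[73, 73, 74, 72, 73, 72, 71, 73, 74, 72, 72, 73, 74, 72, 73, 72, 72, 70, 78, 175, 191, 192, 193, 193, 197, 197, 195, 196, 197, 199, 197, 197, 199, 197, 200, 200, 196, 216, 230, 240, 242, 243, 244, 245, 245, 245, 245, 245, 245, 245, 245, 223, 98, 103, 114, 119, 123, 127, 130, 135, 134, 135, 136, 135, 131, 128, 116, 112, 111, 117, 133, 159, 161, 162, 165, 162, 164, 161, 162, 162, 163, 163, 142, 142, 143, 142, 144, 143, 141, 112, 56, 56, 57, 56, 57]
```

```bash
python3 -m inch '[[[6,25,0],[0,0,0]],[[10,42,0],[0,0,0]],[[11,46,0],[0,0,0]],[[11,46,0],[0,0,0]],[[11,46,0],[0,0,0]],[[11,46,0],[0,0,0]],[[11,46,0],[0,0,0]],[[11,46,0],[0,0,0]],[[11,46,0],[0,0,0]],[[11,46,0],[0,0,0]]]'
python3 -m inch '[[[11,42,0],[0,0,0]],[[8,30,0],[0,0,0]],[[3.3,12.6,0],[0,0,0]],[[0,0,0],[0,0,0]],[[0,0,0],[0,0,0]],[[0,0,0],[0,0,0]],[[0,0,30],[0,0,0]],[[0,0,30],[0,0,0]],[[0,0,20],[0,0,0]],[[0,0,10],[0,0,0]]]'
python3 -m inch '[[[0,0,20],[0,0,0]],[[0,0,30],[0,0,0]],[[0,0,25],[0,0,0]],[[0,0,15],[0,0,0]],[[0,0,5],[0,0,0]],[[0,0,0],[0,0,0]],[[0,0,0],[0,0,0]],[[0,0,0],[0,0,0]],[[0,0,0],[0,0,0]],[[0,0,0],[0,0,0]]]'
python3 -c "
from h import *
print(rel(.652,-.1422,.0408))"
```

```text
time: 42.0
position: [0.629, -0.0592, 0.2655]
tool_rot: [3.142, 0.003, -0.002]
ft_force: [0.3, 0.6, -0.5]
grip_width: 0.506
time: 43.0
position: [0.6505, -0.1392, 0.1745]
tool_rot: [-3.14, -0.005, 0.005]
ft_force: [-0.6, -0.1, -1.0]
grip_width: 0.505
time: 44.0
position: [0.652, -0.1419, 0.0822]
tool_rot: [3.141, -0.0, 0.002]
ft_force: [0.3, -0.3, -1.9]
grip_width: 0.505
[-0.   0.3 41.4]
```

```bash
python3 -m inch '[[[0,0.3,10],[0,0,0]],[[0,0,12],[0,0,0]],[[0,0,10],[0,0,0]],[[0,0,5],[0,0,0]],[[0,0,3],[0,0,0]],[[0,0,0.5],[0,0,0]],[[0,0,0],[0,0,0]],[[0,0,0],[0,0,0]],[[0,0,0],[0,0,0]],[[0,0,0],[0,0,0]]]'
python3 -m inch '[[[0,0,1],[0,0,0]],[[0,0,0],[0,0,0]],[[0,0,0],[0,0,0]],[[0,0,0],[0,0,0]],[[0,0,0],[0,0,0]],[[0,0,0],[0,0,0]],[[0,0,0],[0,0,0]],[[0,0,0],[0,0,0]],[[0,0,0],[0,0,0]],[[0,0,0],[0,0,0]]]'
```

```text
time: 45.0
position: [0.6517, -0.1421, 0.0412]
tool_rot: [3.141, -0.0, 0.0]
ft_force: [-0.1, 0.8, -1.3]
grip_width: 0.506
time: 46.0
position: [0.6519, -0.1422, 0.0406]
tool_rot: [3.141, -0.0, 0.001]
ft_force: [-1.6, 0.3, 5.3]
grip_width: 0.507
```

```bash
python3 -m inch '[[[0,0,0],[0,0,0]],[[0,0,0],[0,0,0]],[[0,0,0],[0,0,0]],[[0,0,0],[0,0,0]],[[0,0,0],[0,0,0]],[[0,0,0],[0,0,0]],[[0,0,0],[0,0,0]],[[0,0,0],[0,0,0]],[[0,0,0],[0,0,0]],[[0,0,0],[0,0,0]]]' 0
python3 -m inch '[[[0,0,-5],[0,0,0]],[[0,0,-20],[0,0,0]],[[0,0,-40],[0,0,0]],[[0,0,-40],[0,0,0]],[[0,0,-40],[0,0,0]],[[0,0,-40],[0,0,0]],[[0,0,-20],[0,0,0]],[[0,0,-5],[0,0,0]],[[0,0,0],[0,0,0]],[[0,0,0],[0,0,0]]]'
python3 -c "
from h import *
w=wrist(); np.savez('pics/w13.npz',**w)
print(disc(w,w2p(w,[[.651,-.1422,.086]])[0],.086,0,40), ctrl.get_state()['position'])"
python3 -m inch '[[[-2,-30,0],[0,0,0]],[[-3,-46,0],[0,0,0]],[[-3,-46,0],[0,0,0]],[[-3,-46,0],[0,0,0]],[[-3,-46,0],[0,0,0]],[[-3,-46,0],[0,0,0]],[[-3,-46,0],[0,0,0]],[[-3,-46,0],[0,0,0]],[[-2,-46,0],[0,0,0]],[[-2,-36,0],[0,0,0]]]'
python3 -m inch '[[[0,0,0],[0,0,-8.5]],[[0,0,0],[0,0,-8.5]],[[0,0,0],[0,0,-8.5]],[[0,0,0],[0,0,-8.5]],[[0,0,0],[0,0,-8.5]],[[0,0,0],[0,0,-8.5]],[[0,0,0],[0,0,-8.5]],[[0,0,0],[0,0,-8.5]],[[0,0,0],[0,0,-8.5]],[[0,0,0],[0,0,-8.5]]]'
python3 -m inch '[[[0,0,0],[0,0,-5]],[[0,0,0],[0,0,0]],[[0,0,0],[0,0,0]],[[0,0,0],[0,0,0]],[[0,0,0],[0,0,0]],[[0,0,0],[0,0,0]],[[0,0,0],[0,0,0]],[[0,0,0],[0,0,0]],[[0,0,0],[0,0,0]],[[0,0,0],[0,0,0]]]'
python3 - <<'E'
from h import *
w=wrist(); np.savez("pics/w14.npz",**w)
u=w2p(w,[[.625,.293,.045]])[0]
print(u,[disc(w,u,.045,28,t) for t in (20,40,60)],ctrl.get_state()["position"])
o=load("w13"); cv2.imwrite("pics/c14.png",np.hstack([cv2.resize(x["image"][:,:,::-1],(400,300)) for x in (o,w)]))
E
```

```text
time: 47.0
position: [0.6516, -0.1421, 0.0401]
tool_rot: [3.141, -0.0, 0.0]
ft_force: [0.1, 0.2, -0.4]
grip_width: 1.002
time: 48.0
position: [0.6507, -0.142, 0.2481]
tool_rot: [-3.141, 0.0, 0.005]
ft_force: [0.3, 0.1, -0.9]
grip_width: 0.997
(array([ 656.8, -141.6]), array([38.7, 46.8])) [ 0.65062668 -0.14206571  0.24775444]
time: 49.05
position: [0.6229, 0.295, 0.2479]
tool_rot: [-3.142, -0.004, 0.005]
ft_force: [0.8, -0.5, -0.4]
grip_width: 0.997
time: 50.05
position: [0.624, 0.2915, 0.2479]
tool_rot: [-2.309, -2.129, 0.005]
ft_force: [-0.4, 0.9, -0.2]
grip_width: 1.0
time: 51.05
position: [0.6246, 0.2919, 0.25]
tool_rot: [2.222, 2.221, -0.0]
ft_force: [-0.8, -0.3, 1.0]
grip_width: 1.0
[257.32071077 162.66098318] [(array([625.7, 294.9]), array([47.7, 52.3])), (array([625.8, 296.3]), array([48.7, 54.9])), (array([625.9, 296.6]), array([49.4, 55.9]))] [0.62463172 0.29183489 0.25004145]
```

View pics/c14.png

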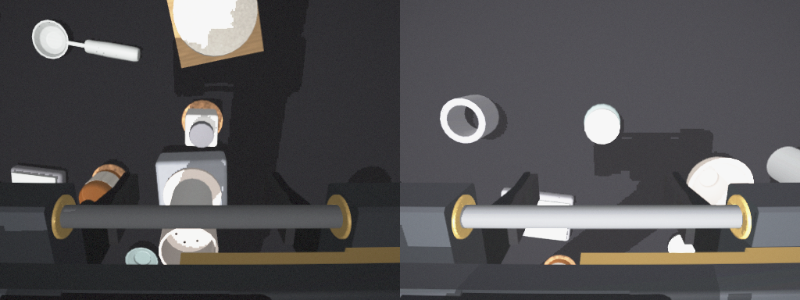

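Left: the square bottle stands on the mat, cap at about (259,170) full-scale. Right: the jar lid is at about (259,160) full-scale.

Run:
```python
from h import *
o=load("w13"); print(w2p(o,[[.651,-.1422,.086],[.651,-.1422,.062]]))
g=cv2.cvtColor(o["image"],cv2.COLOR_RGB2GRAY); print(g[120:200:2,259].tolist()); print(g[180,225:295:2].tolist())
a=np.linspace(0,6.28,60)
print([w2p(o,np.array([[.651+x,-.1422,.062],[.651,-.1422+x,.062]])).round(1).tolist() for x in (-.022,.022)],w2p(o,np.array([[.651-.032,-.1422,.004],[.651+.032,-.1422,.004]])).round(1))
w=load("w14")
for y in (.292,.295,.298):
    q=w2p(w,np.c_[.6258+.028*np.cos(a),y+.028*np.sin(a),0*a+.045]);q0=w2p(w,np.c_[.6258+.028*np.cos(a),y+.028*np.sin(a),0*a]); print(y,q.min(0),q.max(0),q0.min(0))
g=cv2.cvtColor(w["image"],cv2.COLOR_RGB2GRAY); print(g[124:190:2,259].tolist()); print(g[160,225:295:2].tolist())
print(rel(.6258,.295,.025))
```

```text
[[258.89652288 171.90469191]
 [258.81937764 166.09755015]]
[37, 45, 50, 33, 91, 121, 145, 150, 144, 128, 138, 135, 136, 144, 190, 205, 210, 186, 77, 132, 197, 200, 198, 199, 198, 198, 196, 193, 197, 194, 194, 194, 193, 193, 160, 34, 36, 81, 95, 95]
[46, 50, 51, 50, 51, 49, 223, 247, 247, 244, 196, 196, 197, 200, 197, 197, 198, 194, 195, 195, 192, 192, 191, 199, 247, 247, 238, 34, 43, 44, 51, 53, 49, 45, 35]
[[[258.8, 186.4], [280.1, 166.1]], [[258.8, 145.0], [237.6, 166.1]]] [[258.6 180.4]
 [258.7 128.1]]
0.292 [232.40431863 137.93424506] [283.71344911 188.07925897] [235.0998733  132.41787973]
0.295 [232.34392323 135.12072237] [283.77445406 185.50183034] [235.05187988 129.90256718]
0.298 [232.28332574 132.29393449] [283.8356593  182.91229612] [235.00374496 127.37674995]
[83, 81, 82, 86, 113, 221, 234, 230, 247, 247, 247, 247, 247, 247, 247, 247, 247, 247, 247, 247, 247, 247, 247, 247, 247, 247, 247, 247, 247, 247, 209, 60, 62]
[86, 83, 84, 85, 84, 112, 247, 247, 247, 247, 247, 247, 247, 247, 247, 247, 247, 247, 247, 247, 247, 247, 247, 247, 247, 247, 247, 247, 237, 63, 58, 83, 81, 86, 86]
[  3.2   1.2 225. ]
```

```bash
python3 -m inch '[[[1.8,1.5,10],[0,0,0]],[[0,0,30],[0,0,0]],[[0,0,40],[0,0,0]],[[0,0,40],[0,0,0]],[[0,0,35],[0,0,0]],[[0,0,30],[0,0,0]],[[0,0,23],[0,0,0]],[[0,0,12],[0,0,0]],[[0,0,5],[0,0,0]],[[0,0,0],[0,0,0]]]'
python3 -m inch '[[[0,0,0],[0,0,0]],[[0,0,0],[0,0,0]],[[0,0,0],[0,0,0]],[[0,0,0],[0,0,0]],[[0,0,0],[0,0,0]],[[0,0,0],[0,0,0]],[[0,0,0],[0,0,0]],[[0,0,0],[0,0,0]],[[0,0,0],[0,0,0]],[[0,0,0],[0,0,0]]]' 1 20
python3 -m inch '[[[0,0,-5],[0,0,0]],[[0,0,-20],[0,0,0]],[[0,0,-35],[0,0,0]],[[0,0,-40],[0,0,0]],[[0,0,-40],[0,0,0]],[[0,0,-25],[0,0,0]],[[0,0,-10],[0,0,0]],[[0,0,0],[0,0,0]],[[0,0,0],[0,0,0]],[[0,0,0],[0,0,0]]]'
python3 - <<'E'
from h import *
w=wrist(); np.savez("pics/w15.npz",**w); s=ctrl.get_state()["position"]; a=np.linspace(0,6.28,60)
for y in (-4,0,4):
    f=lambda r,z:w2p(w,s+np.c_[r*np.cos(a),y/1e3+r*np.sin(a),0*a+z])
    print(y,f(.028,-.025).min(0),f(.0255,.02).min(0),f(.0255,.02).max(0))
g=cv2.cvtColor(w["image"],cv2.COLOR_RGB2GRAY); print(g[170:340:2,256].tolist())
# pan in w10: local corners
d=load("w10"); h=cv2.cvtColor(d["image"],cv2.COLOR_RGB2GRAY)
print(h[50,200:300:2].tolist()); print(h[0:100:2,250].tolist())
print(rel(.535,.05,.17))
E
```

```text
time: 52.1
position: [0.6261, 0.2938, 0.0248]
tool_rot: [-2.221, -2.221, 0.0]
ft_force: [0.2, -0.0, 0.7]
grip_width: 0.997
time: 53.1
position: [0.6263, 0.2937, 0.0253]
tool_rot: [2.221, 2.221, 0.0]
ft_force: [-0.8, -0.9, 4.5]
grip_width: 0.623
time: 54.1
position: [0.6253, 0.2929, 0.1974]
tool_rot: [-2.221, -2.221, 0.006]
ft_force: [-0.1, 0.1, -1.3]
grip_width: 0.624
-4 [207.55799892 193.9433375 ] [198.00861434 233.55676347] [314.48930187 334.50245382]
0 [207.23942364 186.90628828] [197.50508418 224.65701059] [314.96699991 327.34941766]
4 [206.91777267 179.77747721] [196.9948663  215.60019972] [315.45102924 320.07519161]
[72, 51, 50, 55, 50, 50, 52, 52, 51, 54, 52, 112, 147, 165, 186, 198, 209, 217, 218, 218, 209, 194, 174, 183, 181, 181, 182, 179, 182, 219, 241, 241, 240, 239, 240, 240, 241, 241, 242, 243, 242, 241, 242, 242, 242, 241, 215, 102, 129, 150, 166, 175, 184, 198, 202, 209, 213, 211, 207, 203, 192, 196, 238, 238, 240, 239, 240, 241, 239, 242, 239, 239, 240, 240, 240, 240, 240, 147, 139, 138, 140, 139, 139, 139, 113]
[199, 219, 221, 220, 220, 219, 215, 247, 247, 247, 247, 247, 247, 247, 247, 247, 247, 247, 247, 247, 247, 247, 247, 247, 247, 247, 247, 247, 247, 247, 247, 247, 247, 247, 247, 247, 247, 247, 247, 247, 180, 161, 52, 46, 57, 57, 57, 58, 55, 58]
[56, 57, 55, 51, 53, 97, 192, 216, 247, 247, 247, 247, 247, 247, 247, 247, 247, 247, 247, 247, 247, 247, 247, 247, 247, 247, 247, 247, 247, 247, 247, 247, 247, 247, 247, 247, 247, 247, 247, 247, 247, 247, 247, 247, 221, 199, 163, 43, 57, 58]
[-243.   -90.2   28.3]
```

```bash
python3 - <<'E'
from h import *
d=load("w10")
m=(d["image"].min(2)>238).astype(np.uint8); m[110:]=0;m[:,300:]=0
m=cv2.morphologyEx(m,cv2.MORPH_OPEN,np.ones((5,5)))
ct=max(cv2.findContours(m,0,1)[0],key=cv2.contourArea).reshape(-1,2)
r=cv2.minAreaRect((p2w(d,ct,.024)*1e4).astype(np.float32)); print(np.array(r[0])/10,np.array(r[1])/10,r[2])
t=load("top0"); m=(t["image"].min(2)>150).astype(np.uint8); m[:, :200]=0; m[:,240:]=0; m[:180]=0;m[232:]=0
ct=max(cv2.findContours(m,0,1)[0],key=cv2.contourArea).reshape(-1,2)
r=cv2.minAreaRect((p2w(t,ct,.024)*1e4).astype(np.float32)); print(np.array(r[0])/10,np.array(r[1])/10,r[2])
E
python3 -m inch '[[[-10,-4,0],[0,0,0]],[[-25,-9,0],[0,0,0]],[[-30,-11,0],[0,0,0]],[[-30,-11,0],[0,0,0]],[[-30,-11,0],[0,0,0]],[[-30,-11,0],[0,0,0]],[[-30,-11,0],[0,0,0]],[[-25,-10,0],[0,0,0]],[[-20,-8,0],[0,0,0]],[[-13,-4,0],[0,0,0]]]'
python3 -m inch '[[[0,0,0],[0,0,0]],[[0,0,0],[0,0,0]],[[0,0,0],[0,0,0]],[[0,0,0],[0,0,0]],[[0,0,0],[0,0,0]],[[0,0,0],[0,0,0]],[[0,0,0],[0,0,0]],[[0,0,0],[0,0,0]],[[0,0,0],[0,0,0]],[[0,0,0],[0,0,0]]]'
python3 - <<'E'
from h import *
d=wrist(); np.savez("pics/w16.npz",**d); cv2.imwrite("pics/w16.png",d["image"][:,:,::-1])
print(ctrl.get_state()["position"], w2p(d,[[.535,.13,.024]]))
for th in (190,215,238):
    m=(d["image"].min(2)>th).astype(np.uint8); m[190:]=0
    m=cv2.morphologyEx(m,cv2.MORPH_OPEN,np.ones((5,5)))
    ct=max(cv2.findContours(m,0,1)[0],key=cv2.contourArea).reshape(-1,2)
    r=cv2.minAreaRect((p2w(d,ct,.024)*1e4).astype(np.float32)); print(np.array(r[0])/10,np.array(r[1])/10,r[2])
E
```

```text
[534.19438477 129.44343262] [69.175354   69.31231079] 82.46454620361328
[535.02470703 129.9975708 ] [70.83125    71.77510376] 81.81037902832031
time: 55.15
position: [0.5347, 0.0477, 0.1994]
tool_rot: [2.224, 2.218, -0.004]
ft_force: [0.0, -0.5, -0.9]
grip_width: 0.627
time: 56.15
position: [0.5361, 0.0507, 0.2]
tool_rot: [2.222, 2.221, -0.0]
ft_force: [-0.8, 0.1, -1.1]
grip_width: 0.623
[0.53612187 0.05063223 0.20002297] [[255.73417352  88.05559764]]
[514.35673828 132.33356934] [ 75.30925903 109.95585938] 82.38044738769531
[534.08857422 129.53983154] [69.81311646 69.62085571] 82.43382263183594
[534.171875   129.53935547] [69.42457886 69.08432007] 82.49939727783203
```

View pics/w16.png

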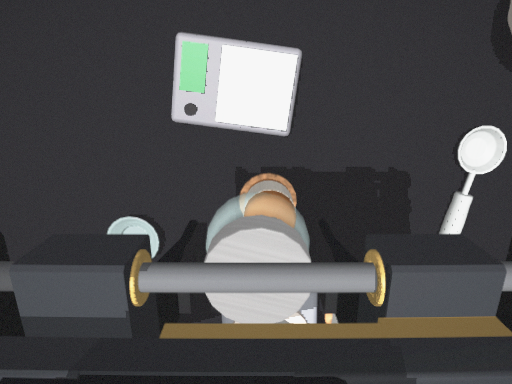

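The pan measures 69.7 mm square, centred at (534,129.5) mm, the same in three views. The jar hangs level.

```bash
python3 -m inch '[[[10,-1.9,0],[0,0,0]],[[20,0,0],[0,0,0]],[[25,0,0],[0,0,0]],[[16,0,0],[0,0,0]],[[8,0,0],[0,0,0]],[[0,0,20],[0,0,0]],[[0,0,30],[0,0,0]],[[0,0,30],[0,0,0]],[[0,0,20],[0,0,0]],[[0,0,10],[0,0,0]]]'
python3 -m inch '[[[0,0,10],[0,0,0]],[[0,0,10],[0,0,0]],[[0,0,5],[0,0,0]],[[0,0,3],[0,0,0]],[[0,0,0],[0,0,0]],[[0,0,0],[0,0,0]],[[0,0,0],[0,0,0]],[[0,0,0],[0,0,0]],[[0,0,0],[0,0,0]],[[0,0,0],[0,0,0]]]'
python3 -c "
from h import *
print(rel(.5342,.1295,.0495))"
```

```text
time: 57.2
position: [0.5329, 0.129, 0.0879]
tool_rot: [-2.221, -2.22, 0.004]
ft_force: [-1.0, -0.2, -1.1]
grip_width: 0.628
time: 58.2
position: [0.5343, 0.1297, 0.0621]
tool_rot: [2.221, 2.221, 0.0]
ft_force: [0.2, -0.5, -1.2]
grip_width: 0.625
[-0.2 -0.1 12.6]
```

```bash
python3 -m inch '[[[-0.2,0,5],[0,0,0]],[[0,0,4],[0,0,0]],[[0,0,2],[0,0,0]],[[0,0,1],[0,0,0]],[[0,0,0.6],[0,0,0]],[[0,0,0],[0,0,0]],[[0,0,0],[0,0,0]],[[0,0,0],[0,0,0]],[[0,0,0],[0,0,0]],[[0,0,0],[0,0,0]]]'
python3 -m inch '[[[0,0,0.6],[0,0,0]],[[0,0,0],[0,0,0]],[[0,0,0],[0,0,0]],[[0,0,0],[0,0,0]],[[0,0,0],[0,0,0]],[[0,0,0],[0,0,0]],[[0,0,0],[0,0,0]],[[0,0,0],[0,0,0]],[[0,0,0],[0,0,0]],[[0,0,0],[0,0,0]]]'
```

```text
time: 59.2
position: [0.5342, 0.1295, 0.0495]
tool_rot: [2.221, 2.221, 0.0]
ft_force: [-1.0, -0.7, -0.8]
grip_width: 0.631
time: 60.2
position: [0.5343, 0.1295, 0.0492]
tool_rot: [2.221, 2.221, -0.0]
ft_force: [-2.7, -0.2, 5.1]
grip_width: 0.626
```

```bash
python3 -m inch '[[[0,0,0],[0,0,0]],[[0,0,0],[0,0,0]],[[0,0,0],[0,0,0]],[[0,0,0],[0,0,0]],[[0,0,0],[0,0,0]],[[0,0,0],[0,0,0]],[[0,0,0],[0,0,0]],[[0,0,0],[0,0,0]],[[0,0,0],[0,0,0]],[[0,0,0],[0,0,0]]]' 0
python3 -m inch '[[[0,0,-5],[0,0,0]],[[0,0,-20],[0,0,0]],[[0,0,-40],[0,0,0]],[[0,0,-40],[0,0,0]],[[0,0,-40],[0,0,0]],[[0,0,-35],[0,0,0]],[[0,0,-20],[0,0,0]],[[0,0,-5],[0,0,0]],[[0,0,0],[0,0,0]],[[0,0,0],[0,0,0]]]'
python3 -c "
from h import *
w=wrist(); np.savez('pics/w17.npz',**w)
o=[w2p(w,[[.5342,.1295,.069]]),ctrl.get_state()['position']]; print(o)"
python3 -m inch '[[[20,-8,0],[0,0,0]],[[30,-12,0],[0,0,0]],[[30,-12,0],[0,0,0]],[[30,-12,0],[0,0,0]],[[30,-12,0],[0,0,0]],[[30,-12,0],[0,0,0]],[[20,-8,0],[0,0,0]],[[10,-4,0],[0,0,0]],[[0,0,0],[0,0,0]],[[0,0,0],[0,0,0]]]'
python3 - <<'E'
from h import *
w=load("w17"); s=optics.get_image("scene"); t=optics.get_image("top")
r=lambda x,a,b:cv2.resize(x[:,:,::-1],(a,b),interpolation=cv2.INTER_CUBIC)
cv2.imwrite("pics/fin.png",np.vstack([np.hstack([r(w["image"],400,300),r(t["image"][120:270,190:390],400,300)]),r(s["image"][110:260,100:360],800,290)[:290]]))
E
```

```text
time: 61.2
position: [0.5342, 0.1295, 0.0488]
tool_rot: [2.222, 2.221, -0.0]
ft_force: [0.3, 0.5, 0.5]
grip_width: 0.998
time: 62.2
position: [0.5335, 0.1292, 0.2524]
tool_rot: [-2.221, -2.22, 0.003]
ft_force: [-0.2, -0.2, 0.9]
grip_width: 0.998
[array([[258.05005101, 167.96339858]]), array([0.53338077, 0.12917085, 0.25216565])]
time: 63.25
position: [0.4548, 0.3282, 0.2531]
tool_rot: [2.222, 2.22, -0.002]
ft_force: [0.2, -0.1, 0.3]
grip_width: 1.002
```

View pics/fin.png

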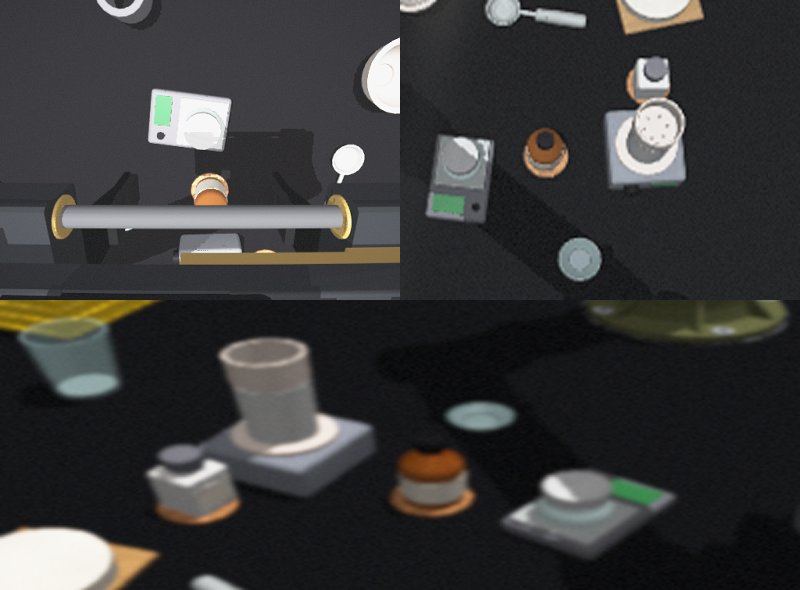

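Everything is upright in both views. I'll check the jar's centring numerically, since its lid at about (261,164) is a few px from the predicted (258,168).

Run:
```python
from h import *
w=load("w17"); g=cv2.cvtColor(w["image"],cv2.COLOR_RGB2GRAY); a=np.linspace(0,6.28,60)
f=lambda x,y,r,z:w2p(w,np.c_[x+r*np.cos(a),y+r*np.sin(a),0*a+z])
for r,z in ((.0245,.069),(.028,.024)): q=f(.5342,.1295,r,z); print(r,z,q.min(0),q.max(0))
print(w2p(w,[[.499,.1295,.024],[.5692,.1295,.024]]))
print("col",[(i,int(g[i,261])) for i in range(120,200,2)])
for rr in (160,168,176): print("row",[(i,int(g[rr,i])) for i in range(226,300,2)])
x=w["image"][100:205,190:310,::-1]; x=np.clip((x.astype(float)-150)*2.4,0,255).astype(np.uint8)
cv2.imwrite("pics/j.png",cv2.resize(x,(600,525),interpolation=cv2.INTER_CUBIC))
```

```text
0.0245 0.069 [234.22455958 144.28619478] [281.89327917 190.68930223]
0.028 0.024 [233.92840193 134.64894027] [282.22580567 182.03905948]
[[227.71331842 158.83439347]
 [288.26430212 158.84179464]]
col [(120, 75), (122, 167), (124, 214), (126, 231), (128, 229), (130, 247), (132, 247), (134, 247), (136, 247), (138, 244), (140, 242), (142, 235), (144, 199), (146, 247), (148, 247), (150, 247), (152, 247), (154, 247), (156, 247), (158, 247), (160, 247), (162, 247), (164, 247), (166, 247), (168, 247), (170, 234), (172, 232), (174, 232), (176, 231), (178, 230), (180, 231), (182, 233), (184, 231), (186, 230), (188, 232), (190, 231), (192, 43), (194, 47), (196, 51), (198, 40)]
row [(226, 230), (228, 247), (230, 247), (232, 247), (234, 247), (236, 246), (238, 247), (240, 247), (242, 247), (244, 247), (246, 247), (248, 247), (250, 247), (252, 247), (254, 247), (256, 247), (258, 247), (260, 247), (262, 247), (264, 247), (266, 247), (268, 247), (270, 247), (272, 247), (274, 247), (276, 247), (278, 247), (280, 247), (282, 226), (284, 226), (286, 222), (288, 236), (290, 181), (292, 50), (294, 64), (
[... 208 characters left out ...]
56, 247), (258, 247), (260, 247), (262, 247), (264, 247), (266, 247), (268, 247), (270, 247), (272, 247), (274, 247), (276, 247), (278, 247), (280, 247), (282, 247), (284, 223), (286, 218), (288, 151), (290, 94), (292, 57), (294, 58), (296, 58), (298, 61)]
row [(226, 241), (228, 247), (230, 247), (232, 247), (234, 247), (236, 241), (238, 233), (240, 232), (242, 233), (244, 232), (246, 232), (248, 230), (250, 231), (252, 231), (254, 231), (256, 230), (258, 228), (260, 231), (262, 232), (264, 232), (266, 231), (268, 232), (270, 233), (272, 233), (274, 233), (276, 234), (278, 234), (280, 230), (282, 223), (284, 228), (286, 160), (288, 131), (290, 44), (292, 58), (294, 60), (296, 62), (298, 59)]
```

View pics/j.png

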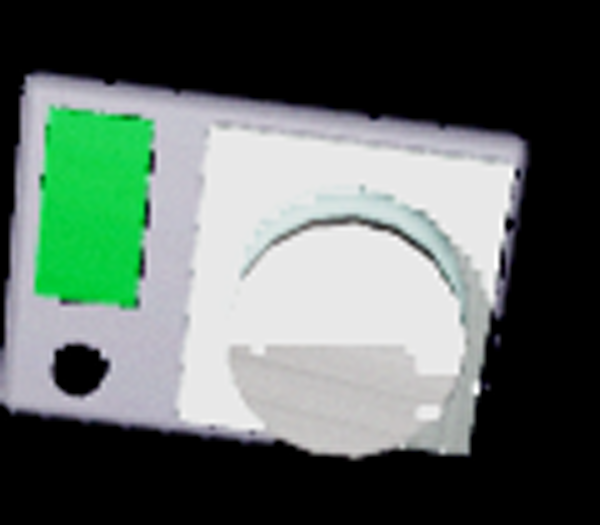

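The lid spans cols 235.8 to 283.2 and rows 143 to 191.6. That centres it at (259.5,167.4) against (258.0,167.5), about 1.5 mm off, which is fine. Handing in.

```bash
python3 -c "
from bench import ctrl, close_job
print(ctrl.get_state()['time']); print(close_job())"
```

```text
63.35
the job is handed in; nothing more can be done
None
```

The filtering place is set out and handed in at 63 s, in the order asked. The cup is on the stirrer plate with the funnel seated in its mouth. The brown bottle is on the mat between stirrer and balance, the square bottle is on the mat beyond, and the jar is on the balance pan.

In the last scene and top pictures everything stands upright and let go, with the arm about 20 cm clear. These are the wrist-camera offsets from each place, each taken right after that item was released:

| Item | Offset from centre |
|---|---|
| Cup | about 1 mm |
| Funnel | under 1 mm, rim level |
| Brown bottle | base concentric with the mat; cap reads about 2–3 mm off |
| Square bottle | about 1 mm |
| Jar | about 1.5 mm |

- **Brown bottle:** base and cap disagreed slightly. I went by the base and did not move it again.
- **Automatic circle fits:** those on the jar lid and the square bottle's cap came out unreliable because of overexposure. I measured those two from the edge pixels instead.
- **Funnel:** I gripped it about 4 mm off centre, and corrected for this when lowering it into the cup.
- **Forces:** the readings I saw stayed under about 11 N.
- **Pictures viewed:** 17, three over the budget of 14 and one more than the one or two extra allowed.

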